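# Strip the filter bar of an illumination column

## Robot

A 6-joint arm with a two-finger parallel gripper is mounted at the origin on the work surface. World frame = base frame: x ahead of the robot, y to its left, z up, the work surface at z = 0. Lengths are in m, angles in rad, forces in N, time in s.
With the tool pointing down it reaches from about 0.3 to 0.75 m from the base axis. Payload 8.5 kg.
Tool frame: the origin (TCP) lies at the very end of the fingers, on their centre line; the grasp point (between the pads) lies 19 mm behind it (grasp_offset is the distance from the TCP to the grasp point, in m); z points along the fingers, y is the direction in which the jaws open and shut (so a half turn about z gives the same grasp; the last joint's range is limited). The gripper opens to 88 mm and grips with 3 to 60 N. Pads are 18 mm wide; open, the fingers measure 123 mm over their backs; the gripper's body (75 mm by 187 mm) begins 45 mm behind the grasp point.
Start: joints at [1.099, 0.381, 1.297, -0, 1.464, -0.215], TCP at [0.14, 0.532, 0.239] pointing down, gripper open.
Joint ranges: [-3.11, 3.11], [-0.89, 2.33], [0.22, 2.48], [-1.42, 4.56], [0.17, 2.85], [-2.88, 2.88]. Speed limits (rad/s): [2.39, 2.39, 3.14, 3.14, 3.14, 3.14].

## Interface

Orientations are given as [roll, pitch, yaw] about the fixed x, y, z axes, in that order (R = Rz(yaw) Ry(pitch) Rx(roll)).
In Python, from cell import get_state, camera, sign_off, grasp_offset gives the robot as it stands.
- The arm moves only by the shell command python3 -m crank 'ROWS'. ROWS is JSON, a list of rows, each an object with "turn": the turn, a rotation vector about the tool's x, y, z normalised to -1 to 1, where 1 is 0.08 rad, a list of three; "translation": the shift along the tool's x, y, z normalised to -1 to 1, where 1 is 20 mm, a list of three; "gripper": the gripper command: -1 is fully open, 1 is shut, values between are in proportion. In form: [{"turn": [ax, ay, az], "translation": [tx, ty, tz], "gripper": gripper}, ...]. A call has 1 to 8 rows; each row shifts and turns the pose as measured when the row begins, along the tool's axes as they then stand; what a row does not reach is not made up. A row lasts 1/12 s, in which the tool goes at most 41.7 mm and 7.16 degrees, less where a joint would pass 70% of its speed; a pose out of reach is approached as far as the arm can. A call with a number of a shift or a turn outside -1 to 1 is refused whole. A call with a gripper value outside its range is refused whole. The fingers move at their own pace and stop on an object; the grip force is fixed at half the most. Time passes only in rows, so rows that do not move let the fingers close. It gives the time, the measured TCP pose, the force and the opening at its end, in the units of the state.
- get_state(): the state, without advancing time (a new reading comes with each control period).
- camera(name): name is "side" or "top" or "wrist"; returns a dict with "img" (480x640x3 uint8, blue, green, red), "depth" (480x640 float32, m along the optical axis (not along the pixel's ray), 0 where there is no reading), "fx", "fy", "cx", "cy" (pixels), "origin" and "orientation" of the camera in the world; the wrist camera has in their place "tool_from_camera" (4x4, takes a point from camera to tool coordinates, whose origin is the TCP and whose axes are the flange's). Camera axes: x right, y down, z forward; pixel columns grow to the right and rows downward; lengths in m; the calibration is good to about 2 mm. A picture is of the moment at which its call begins: read the wrist's pose just before it.
- sign_off(): hands the job in, once; it reports no verdict.
The state is a dict: "time": time; "joint_positions": joint angles; "qd": joint speeds; "effort": joint torques, N m; "position": TCP position; "tool_rot": TCP orientation; "contact_force": force on the tool from outside, world axes, zero at the start; "moment": the same for the moment, N m; "grip_width": opening from 0.0 (shut) to 1.0 (fully open).
Only numpy, scipy, OpenCV 4.12 (cv2) and the standard library are available. Lean on these libraries where they do the work, as an engineer would, in place of code of your own. Each camera call takes 0.05 s, during which the arm holds its last target.

## Task

Slide the red stop collar off the free end of the horizontal bar and stand it in the red bay of the tray, then slide the two filter carriers off after it, one by one, and stand the yellow one in the yellow bay and the blue one in the blue bay. Set every part down upright on its foot, do not drop it. Do not bump the lamp head above the bar, and leave the bottles, the objective case and the screwdriver where they are.

Things in the scene. Friction and masses are not known exactly. Their poses are not given: they have to be found in the camera images.
- stand: black illumination column, fixed, 60 by 70 mm, 348 mm tall. Origin: centre of the column's underside on the table, z up. A smooth level steel bar 14 mm thick runs out along its -x, from x = -30 mm to the free end at x = -215 mm, axis at y = 0, z = 170 mm
- bar_end (a point): centre of the bar's free end (stand x = -215, z = 170 mm). From here inwards the bar carries the collar (centre near stand x = -185 mm), then the two carriers (near -135 and -85 mm, either colour first), with gaps of 11 to 28 mm
- lamp: white lamp head with a red stripe, fixed to the column: box 135 mm (x) by 90 by 70 mm high. Origin on the column's axis at its underside, 295 mm above the table; reaches from stand x = -100 to +35 mm, over the inner carrier, so a gripper must lean (its top towards the bar's free end, about 30 to 40 degrees from vertical) to take the carriers
- collar: red stop collar with a black band, its screw already loose: 44 mm wide (its y), 26 mm thick (its x, along the bar), 66 mm tall, 6 mm screw head on top; parallel sides, flat foot. Origin: centre of the foot, z up. Hangs loosely on the bar by an 18 mm bore along its x, 50 mm above the foot. About 0.15 kg; stands by itself
- yellow_carrier: yellow filter carrier, 50 mm wide (its y), 34 mm thick (its x, along the bar), 70 mm tall; parallel sides, flat foot, a round filter low on both faces. Origin: centre of the foot, z up. Hangs loosely on the bar by an 18 mm bore along its x, 50 mm above the foot (bore axis 2 mm below the bar's). About 0.32 kg; stands by itself
- blue_carrier: blue filter carrier, 50 mm wide (its y), 34 mm thick (its x, along the bar), 70 mm tall; parallel sides, flat foot, a round filter low on both faces. Origin: centre of the foot, z up. Hangs loosely on the bar by an 18 mm bore along its x, 50 mm above the foot (bore axis 2 mm below the bar's). About 0.32 kg; stands by itself
- tray: grey storage tray, fixed, 286 by 118 mm, three bays in a row along its x; floor 5 mm thick, rim and dividers 15 mm high and 4 mm thick. Origin: centre of the underside
- bay_yellow (a point): centre of the floor of the yellow bay (90 mm along tray x, 110 mm along y), at tray x = -94 mm; floor marked yellow
- bay_red (a point): centre of the floor of the red bay, same size, the middle one
- bay_blue (a point): centre of the floor of the blue bay, same size, at tray x = +94 mm
- amber_bottle: amber bottle with blue cap, 42 mm across, 85 mm tall, standing loose; origin at its foot; leave it
- white_bottle: white jar, 40 mm across, 60 mm tall, loose; origin at its foot; leave it
- objective_case: round brass objective case, 38 mm across, 60 mm tall, loose; origin at its foot; leave it
- screwdriver: screwdriver lying loose on the table; leave it
Not all that is in view belongs to the job. There is more than one size of the yellow_carrier; the job needs the larger. Several things have the shape of the blue_carrier; the one meant has the colours described above.

How it is judged:
On the way, in this order (a step that is already met when the one before it is completed fails the run):
1. the collar stands released in the red bay, both carriers still on the bar (horizontal distance between collar and bay_red below 0.043 m and z of collar in the frame of bay_red below 0.005 m and angle between collar's own z axis and vertical below 0.12 rad and linear speed of collar below 0.02 m/s and angular speed of collar below 0.2 rad/s and contact force between the fingers and collar below 0.05 N and x of each of yellow_carrier, blue_carrier in the frame of stand above -0.215 m and z of each of yellow_carrier, blue_carrier in the frame of stand above 0.1 m), for 0.1 s.
2. one carrier stands released in the bay of its colour, the other is still on the bar (((((horizontal distance between yellow_carrier and bay_yellow below 0.043 m and z of yellow_carrier in the frame of bay_yellow below 0.005 m and angle between yellow_carrier's own z axis and vertical below 0.12 rad) and linear speed of yellow_carrier below 0.02 m/s and angular speed of yellow_carrier below 0.2 rad/s and contact force between the fingers and yellow_carrier below 0.05 N) and (x of blue_carrier in the frame of stand above -0.215 m and z of blue_carrier in the frame of stand above 0.1 m)) or (((horizontal distance between blue_carrier and bay_blue below 0.043 m and z of blue_carrier in the frame of bay_blue below 0.005 m and angle between blue_carrier's own z axis and vertical below 0.12 rad) and linear speed of blue_carrier below 0.02 m/s and angular speed of blue_carrier below 0.2 rad/s and contact force between the fingers and blue_carrier below 0.05 N) and (x of yellow_carrier in the frame of stand above -0.215 m and z of yellow_carrier in the frame of stand above 0.1 m)))), for 0.1 s.
At the end, for the whole second after the job is handed in: The red collar stands in the red bay, the yellow carrier in the yellow bay and the blue carrier in the blue bay: each on its foot on the bay's floor (foot centre within 43 mm of the bay's centre and less than 5 mm above the floor), upright within 0.12 rad, at rest and released (horizontal distance between collar and bay_red below 0.043 m and z of collar in the frame of bay_red below 0.005 m and angle between each of collar, yellow_carrier, blue_carrier's own z axis and vertical below 0.12 rad and linear speed of each of collar, yellow_carrier, blue_carrier below 0.02 m/s and angular speed of each of collar, yellow_carrier, blue_carrier below 0.2 rad/s and contact force between the fingers and collar below 0.05 N and horizontal distance between yellow_carrier and bay_yellow below 0.043 m and z of yellow_carrier in the frame of bay_yellow below 0.005 m and contact force between the fingers and yellow_carrier below 0.05 N and horizontal distance between blue_carrier and bay_blue below 0.043 m and z of blue_carrier in the frame of bay_blue below 0.005 m and contact force between the fingers and blue_carrier below 0.05 N); the robot touches nothing.
It fails at once if the robot presses on the lamp head with more than 5 N (contact force between any of the arm, the fingers and lamp above 5 N).
It fails at once if the red stop collar is dropped: off the bar and out of the fingers with its foot more than 35 mm above the table (contact force between the fingers and collar below 0.02 N and x of collar in the frame of stand below -0.245 m and height (world z) of collar above 0.035 m).
It fails at once if the yellow carrier is dropped: off the bar and out of the fingers with its foot more than 35 mm above the table (contact force between the fingers and yellow_carrier below 0.02 N and x of yellow_carrier in the frame of stand below -0.245 m and height (world z) of yellow_carrier above 0.035 m).
It fails at once if the blue carrier is dropped: off the bar and out of the fingers with its foot more than 35 mm above the table (contact force between the fingers and blue_carrier below 0.02 N and x of blue_carrier in the frame of stand below -0.245 m and height (world z) of blue_carrier above 0.035 m).
It fails at once if a bottle, the objective case or the screwdriver is moved by more than 30 mm (distance of any of amber_bottle, white_bottle, objective_case, screwdriver from where it was at the start of the episode above 0.03 m).
It also fails if it takes over 72 s, if anything falls off the work surface, if the arm or the gripper's body presses on something with over 40 N, if the wrist force passes 120 N, or if a joint passes its speed limit or range.

## Working session

There is one attempt and no reset: what is moved stays moved. The work goes in short steps, Python scripts to look and compute and a shell command to move; the robot and the scene stay as the last step left them, time stands still between calls to the robot, and variables do not carry over. Pictures are saved under pics/ and viewed, and the job is handed in when it is done.

```bash
ls; mkdir -p pics; python3 - <<'E'
from cell import *
import cv2
s=get_state();print(s, grasp_offset)
for n in("side","top","wrist"):
    c=camera(n);cv2.imwrite(f"pics/{n}0.png",c["img"]);print(n,{k:v for k,v in c.items() if k not in("img","depth")})
E
```

```text
pics
{'time': 0.0, 'joint_positions': array([ 1.09875044e+00,  3.81192239e-01,  1.29824775e+00,  2.94986967e-05,
        1.46358285e+00, -2.15311083e-01]), 'qd': array([-0.00105844, -0.00114379, -0.00095877,  0.00056275, -0.00143734,
        0.00095624]), 'effort': array([ 3.12307611e-04, -4.37932134e+01, -2.24553806e+01,  7.13932165e-02,
        3.52577493e-02, -1.21333887e-04]), 'position': array([0.13953208, 0.5317246 , 0.23814417]), 'tool_rot': array([-3.14020176e+00, -3.34208347e-04,  2.88485444e+00]), 'contact_force': array([-0.05099927, -0.67227761, -0.11466463]), 'moment': array([-0.01431712,  0.02737415, -0.03704289]), 'grip_width': 0.9991648673029415} 0.0187
side {'fx': 533.1785698376142, 'fy': 533.1785698376142, 'cx': 327.7952048122233, 'cy': 238.60095900027218, 'origin': array([0.16885525, 0.62797499, 0.90210549]), 'orientation': array([-2.28324429,  0.01243168, -2.66986422])}
top {'fx': 463.8804201711802, 'fy': 463.8804201711802, 'cx': 321.38208093834487, 'cy': 242.18932866457425, 'origin': array([ 0.40998988, -0.07450612,  1.21260238]), 'orientation': array([-2.99309253, -0.01921577, -1.59754539])}
wrist {'fx': 372.92103146013545, 'fy': 372.92103146013545, 'cx': 311.8507331950034, 'cy': 238.75853536534603, 'tool_from_camera': array([[-7.38310419e-05, -9.59027160e-01, -2.83314140e-01,
         7.34376358e-02],
       [ 9.99999996e-01, -5.53120613e-05, -7.33647552e-05,
         1.32906124e-03],
       [ 5.46881037e-05, -2.83314144e-01,  9.59027160e-01,
        -1.45243665e-01],
       [ 0.00000000e+00,  0.00000000e+00,  0.00000000e+00,
         1.00000000e+00]])}
```

View pics/side0.png

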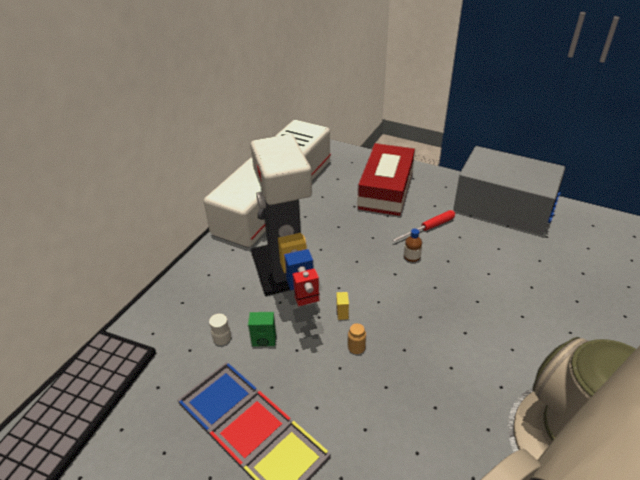

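View pics/top0.png

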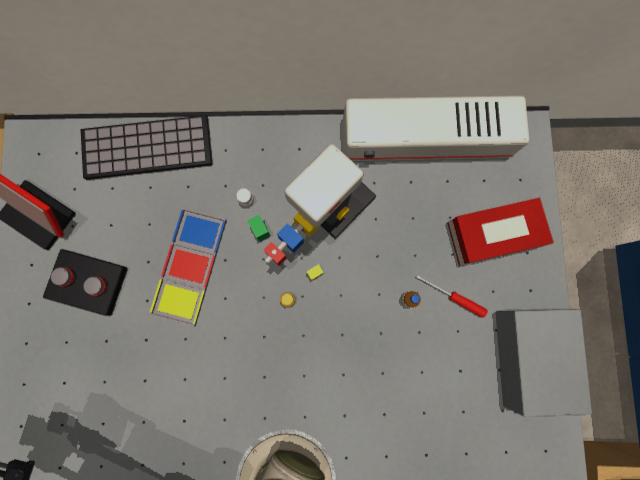

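The side view shows the red collar at (306,287), the blue carrier behind it at (299,265) and the yellow one innermost at (292,248). The tray bays are blue (220,398), red (251,428) and yellow (286,460). The green block (262,329) and the small yellow block (343,306) are decoys. Next I'll turn these into positions.

```bash
cat > h.py <<'E'
import numpy as np, cv2
from scipy.spatial.transform import Rotation as R
from cell import *
def Rm(rpy): return R.from_euler('xyz',rpy).as_matrix()
def cloud(n,s=None):
    if n=="wrist": s=get_state()
    c=camera(n); d=c["depth"]; v,u=np.indices(d.shape)
    p=np.stack([(u-c["cx"])/c["fx"]*d,(v-c["cy"])/c["fy"]*d,d],-1)
    if n=="wrist":
        T=c["tool_from_camera"]; p=p@T[:3,:3].T+T[:3,3]
        p=p@Rm(s["tool_rot"]).T+s["position"]
    else: p=p@Rm(c["orientation"]).T+c["origin"]
    return c,p,d>0
def mask(c,col):
    h=cv2.cvtColor(c["img"],cv2.COLOR_BGR2HSV); H,S,V=h[...,0].astype(int),h[...,1],h[...,2]
    r={"red":(H<6)|(H>174),"yellow":(H>18)&(H<34),"blue":(H>105)&(H<128),"green":(H>45)&(H<80)}[col]
    return r&(S>120)&(V>50)
E
python3 - <<'E'
from h import *
for n in("side","top"):
    c,p,ok=cloud(n)
    print(n)
    for col in("red","yellow","blue","green"):
        k,l,st,ce=cv2.connectedComponentsWithStats((mask(c,col)&ok).astype(np.uint8))
        for i in range(1,k):
            if st[i,4]<40: continue
            q=p[l==i]
            print(col,ce[i].round(),st[i,4],"med",np.median(q,0).round(3),"min",np.percentile(q,2,axis=0).round(3),"max",np.percentile(q,98,axis=0).round(3))
c,p,ok=cloud("top")
for u,v in[(400,330),(320,185),(250,330)]:print(p[v,u])
E
```

```text
side
red [386. 174.] 1965 med [ 0.585 -0.501  0.086] min [ 0.526 -0.663  0.051] max [ 0.664 -0.443  0.09 ]
red [320. 165.] 40 med [ 0.809 -0.552  0.031] min [ 0.806 -0.607  0.024] max [ 0.813 -0.502  0.039]
red [379. 211.] 121 med [ 0.578 -0.453  0.009] min [ 0.522 -0.466  0.002] max [ 0.632 -0.44   0.015]
red [439. 220.] 310 med [ 0.416 -0.472  0.023] min [ 0.388 -0.517  0.004] max [ 0.444 -0.432  0.029]
red [306. 287.] 678 med [0.54  0.015 0.164] min [ 0.52  -0.011  0.121] max [0.563 0.031 0.187]
red [274. 405.] 144 med [0.519 0.188 0.016] min [ 0.481  0.175 -0.   ] max [0.56  0.201 0.02 ]
red [251. 429.] 1761 med [0.535 0.244 0.007] min [0.498 0.197 0.003] max [0.574 0.287 0.01 ]
red [225. 447.] 180 med [0.554 0.296 0.016] min [0.513 0.281 0.003] max [0.593 0.309 0.02 ]
yellow [290. 246.] 509 med [ 0.619 -0.059  0.188] min [ 0.591 -0.094  0.121] max [ 0.645 -0.037  0.192]
yellow [342. 305.] 293 med [ 0.504 -0.073  0.047] min [ 0.492 -0.1    0.002] max [ 0.522 -0.063  0.055]
yellow [309. 437.] 150 med [0.43  0.214 0.016] min [0.391 0.201 0.012] max [0.47  0.226 0.02 ]
yellow [287. 
[... 6339 characters left out ...]
05 0.063]
blue [177. 226.] 62 med [0.642 0.273 0.015] min [0.603 0.261 0.01 ] max [0.679 0.284 0.02 ]
blue [199. 231.] 868 med [0.627 0.219 0.005] min [ 0.59   0.174 -0.   ] max [0.663 0.263 0.01 ]
blue [219. 236.] 62 med [0.612 0.164 0.015] min [0.573 0.151 0.01 ] max [0.65  0.175 0.018]
blue [290. 237.] 381 med [ 0.576 -0.029  0.187] min [ 0.551 -0.053  0.139] max [ 0.601 -0.004  0.191]
blue [415. 299.] 53 med [ 0.434 -0.324  0.083] min [ 0.426 -0.332  0.079] max [ 0.443 -0.315  0.088]
green [258. 227.] 292 med [0.622 0.056 0.069] min [0.599 0.036 0.015] max [0.648 0.079 0.073]
[ 0.35695183 -0.29944334 -0.00092411]
[ 0.6454189  -0.09450906  0.3642621 ]
[ 0.36754911  0.08657549 -0.0013736 ]
```

```bash
python3 - <<'E'
from h import *
for n in("side","top"):
    c,p,ok=cloud(n); z=p[...,2]
    print(n)
    reg=(p[...,0]>.45)&(p[...,0]<.75)&(p[...,1]>-.2)&(p[...,1]<.1)
    for name,m in(("collar",mask(c,"red")&(z>.178)),("blue",mask(c,"blue")&(z>.18)),("yel",mask(c,"yellow")&(z>.18)&(z<.195)),("lamp",z>.357)):
        q=p[m&reg&ok][:,:2].astype(np.float32)
        r=cv2.minAreaRect(q*1000); print(name,len(q),r, q.mean(0), np.median(z[m&reg&ok]))
    # bar pixels: between things, gray, z ~.177
    m=reg&ok&(z>.16)&(z<.19)&(cv2.cvtColor(c["img"],cv2.COLOR_BGR2HSV)[...,1]<60)
    q=p[m]; print(len(q)); print(q[::max(1,len(q)//15)].round(3))
c=camera("side");i=cv2.resize(c["img"][210:330,230:390],None,fx=5,fy=5,interpolation=cv2.INTER_CUBIC);cv2.imwrite("pics/crop1.png",i)
E
```

```text
side
collar 274 ((599.9744873046875, -31.68695068359375), (46.37275695800781, 171.127685546875), 54.73856735229492) [0.55230993 0.00460817] 0.18521573164055988
blue 371 ((579.4684448242188, -28.143688201904297), (49.74321365356445, 37.66360855102539), 43.5203971862793) [ 0.5773449  -0.02515375] 0.18872198267942508
yel 355 ((616.6635131835938, -66.02130126953125), (51.80510330200195, 39.22949981689453), 41.70680236816406) [ 0.61493266 -0.0633293 ] 0.1888714640258361
lamp 1903 ((652.6218872070312, -100.9339599609375), (88.58750915527344, 138.15811157226562), 44.905574798583984) [ 0.6471488  -0.09282402] 0.36593942934369894
490
[[ 0.717 -0.118  0.188]
 [ 0.64  -0.118  0.188]
 [ 0.658 -0.103  0.187]
 [ 0.653 -0.103  0.186]
 [ 0.656 -0.095  0.188]
 [ 0.663 -0.098  0.181]
 [ 0.657 -0.096  0.182]
 [ 0.661 -0.094  0.179]
 [ 0.662 -0.091  0.178]
 [ 0.661 -0.089  0.177]
 [ 0.652 -0.095  0.173]
 [ 0.678 -0.084  0.166]
 [ 0.603 -0.052  0.176]
 [ 0.563 -0.01   0.179]
 [ 0.533  0.024  0.179]
 [ 0.522  0.022  0.172]]
top
collar 231 ((583.3602294921875, -49.63897705078125), (46.800941467285156, 170.
[... 215 characters left out ...]
14] 0.18702716747872206
yel 175 ((610.1008911132812, -59.56076431274414), (49.83824157714844, 17.445865631103516), 44.12403106689453) [ 0.6096173  -0.05949089] 0.18705279880770442
lamp 3176 ((651.9385375976562, -102.44696807861328), (88.87413787841797, 134.5199432373047), 44.650634765625) [ 0.650487   -0.10195309] 0.36382846943578656
180
[[ 0.665 -0.164  0.188]
 [ 0.653 -0.153  0.18 ]
 [ 0.64  -0.138  0.179]
 [ 0.633 -0.127  0.169]
 [ 0.601 -0.044  0.173]
 [ 0.598 -0.053  0.174]
 [ 0.594 -0.044  0.175]
 [ 0.59  -0.048  0.168]
 [ 0.565 -0.016  0.175]
 [ 0.56  -0.012  0.176]
 [ 0.556 -0.001  0.177]
 [ 0.552 -0.005  0.174]
 [ 0.541  0.008  0.189]
 [ 0.531  0.018  0.177]
 [ 0.527  0.02   0.172]]
```

View pics/crop1.png

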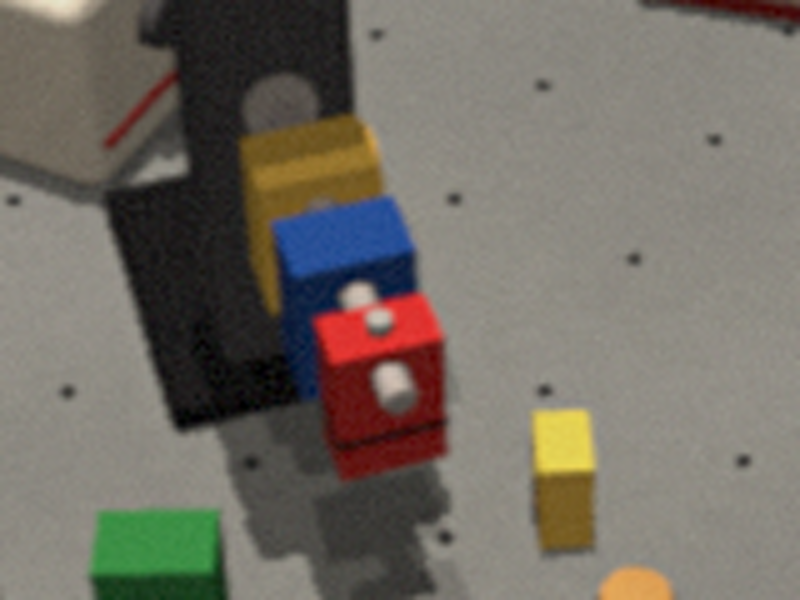

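View pics/wrist0.png

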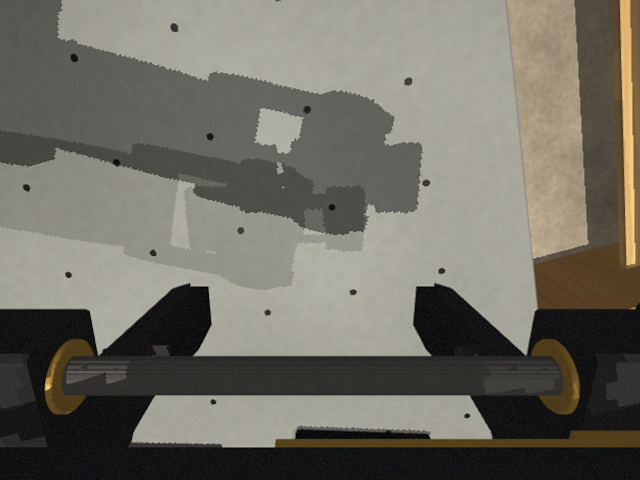

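```bash
cat >> h.py <<'E'
A=np.deg2rad(135.0); D=np.array([np.cos(A),np.sin(A),0])
def pose(yaw,lean):  # deg; tool x horizontally along yaw, top leans to yaw
    d=np.array([np.cos(np.deg2rad(yaw)),np.sin(np.deg2rad(yaw)),0]);t=np.deg2rad(lean);u=np.array([0,0,1.])
    z=-np.sin(t)*d-np.cos(t)*u; x=np.cos(t)*d-np.sin(t)*u
    return np.stack([x,np.cross(z,x),z],1)
def need(g,yaw,lean):  # grasp point target
    s=get_state(); R0=Rm(s["tool_rot"]); R1=pose(yaw,lean)
    tcp=np.array(g)+grasp_offset*R1[:,2]
    # translation in the current tool axes, turn in rows
    dt=R0.T@(tcp-s["position"])/0.02; tr=R.from_matrix(R0.T@R1).as_rotvec()/0.08
    print("t",round(s["time"],2),"grasp now",(s["position"]-grasp_offset*R0[:,2]).round(4),"shift units",dt.round(2),"in final axes",(R1.T@(tcp-s["position"])/0.02).round(2),"turn units",tr.round(2),"F",s["contact_force"].round(1),"w",round(s["grip_width"]*88,1),"q",s["joint_positions"].round(2))
S0=np.array([0.675,-0.1245,0])
def stand(p): # world->stand coords (bar along -x)
    q=p-S0; ex=-D; ey=np.array([-ex[1],ex[0],0])
    return np.stack([q@ex,q@ey,q[...,2]],-1)
E
python3 - <<'E'
from h import *
for n in("side","top"):
    c,p,ok=cloud(n); w=stand(p)
    reg=(abs(w[...,1])<.05)&(w[...,2]>.115)&(w[...,2]<.2)&ok&(w[...,0]<-.05)&(w[...,0]>-.25)
    for col in("red","blue","yellow"):
        m=mask(c,col)&reg; q=w[m]; top=q[q[:,2]>.181]
        for nm,k in(("all",q),("top",top)): print(n,col,nm,len(k),np.percentile(k,[2,50,98],axis=0).round(4).tolist())
    for m,nm in((ok&(w[...,2]>.357)&(w[...,0]>-.13)&(w[...,0]<.06)&(abs(w[...,1])<.08),"lamp"),):
        print(nm,np.percentile(w[m],[1,99],axis=0).round(4).tolist())
    hs=cv2.cvtColor(c["img"],cv2.COLOR_BGR2HSV)[...,1]
    m=reg&(hs<70)&(abs(w[...,1])<.012)&(w[...,2]>.165); q=w[m]; print("bar",len(q),q[:,1].mean(),q[:,0].min())
need([.544,.006,.25],135,0)
E
```

```text
side red all 672 [[-0.2005, -0.0204, 0.1213], [-0.1972, 0.0048, 0.1646], [-0.1745, 0.0226, 0.1871]]
side red top 235 [[-0.1995, -0.0206, 0.1812], [-0.1882, 0.0023, 0.1851], [-0.1726, 0.0219, 0.188]]
side blue all 533 [[-0.1538, -0.0226, 0.1279], [-0.1468, 0.0077, 0.1877], [-0.1207, 0.0255, 0.1916]]
side blue top 365 [[-0.1536, -0.0226, 0.1816], [-0.1406, 0.0015, 0.1888], [-0.1198, 0.025, 0.192]]
side yellow all 497 [[-0.1003, -0.0239, 0.1255], [-0.0898, 0.0074, 0.1877], [-0.0656, 0.0254, 0.1917]]
side yellow top 350 [[-0.1002, -0.0239, 0.1819], [-0.0866, 0.0009, 0.189], [-0.0657, 0.0251, 0.1919]]
lamp [[-0.0984, -0.0419, 0.3578], [0.0305, 0.0445, 0.3685]]
bar 124 0.0004557119112169212 -0.21440186845009657
top red all 235 [[-0.1991, -0.022, 0.1452], [-0.1875, -0.0054, 0.1827], [-0.1744, 0.0214, 0.1873]]
top red top 177 [[-0.199, -0.0212, 0.1811], [-0.1868, -0.0023, 0.1834], [-0.1742, 0.0214, 0.1876]]
top blue all 385 [[-0.1536, -0.0249, 0.1392], [-0.1376, -0.0035, 0.1867], [-0.1206, 0.0235, 0.1908]]
top blue top 334 [[-0.1534, -0.0243, 0.1831], [-0.1372, -0.0001, 0.1871], [-0.1205, 0.0236, 0.1911]]
top yellow all 243 [[-0.1007, -0.0251, 0.1296], [-0.0936, -0.0057, 0.1858], [-0.0799, 0.0243, 0.1905]]
top yellow top 173 [[-0.1003, -0.0246, 0.1828], [-0.0924, -0.001, 0.1874], [-0.0837, 0.0246, 0.1908]]
lamp [[-0.0972, -0.0439, 0.3578], [0.0327, 0.0428, 0.3674]]
bar 145 -0.00013271320631365858 -0.21313303340506404
t 0.55 grasp now [0.1397 0.5319 0.2574] shift units [-26.23 -20.3    0.37] in final axes [-32.89  -4.3    0.37] turn units [-0.   -0.    6.61] F [ 0.1 -0.4  0.3] w 87.6 q [ 1.1   0.38  1.3   0.    1.46 -0.22]
```

```bash
python3 -m crank '[{"turn":[0,0,0.9],"translation":[-1,-0.5,0],"gripper":-1},{"turn":[0,0,0.9],"translation":[-1,-0.5,0],"gripper":-1},{"turn":[0,0,0.9],"translation":[-1,-0.5,0],"gripper":-1},{"turn":[0,0,0.9],"translation":[-1,-0.4,0],"gripper":-1},{"turn":[0,0,0.9],"translation":[-1,-0.3,0],"gripper":-1},{"turn":[0,0,0.9],"translation":[-1,-0.2,0],"gripper":-1},{"turn":[0,0,0.9],"translation":[-1,0,0],"gripper":-1},{"turn":[0,0,0.3],"translation":[-1,0,0],"gripper":-1}]'; python3 -c "
from h import *
need([.5428,.0077,.25],135,0)"
```

```text
time: 1.22
position: [0.2599, 0.4071, 0.2385]
tool_rot: [3.141, -0.001, 2.338]
contact_force: [0.0, 0.4, -0.1]
grip_width: 1.0
t 1.22 grasp now [0.2599 0.4071 0.2572] shift units [-24.19  -3.68   0.34] in final axes [-24.12  -4.12   0.36] turn units [ 0.01 -0.01 -0.23] F [ 0.   0.4 -0.1] w 88.0 q [ 0.76  0.26  1.48  0.    1.4  -0.01]
```

```bash
python3 -m crank '[{"turn":[0,0,-0.2],"translation":[-1,-0.2,0],"gripper":-1},{"turn":[0,0,0],"translation":[-1,-0.2,0],"gripper":-1},{"turn":[0,0,0],"translation":[-1,-0.2,0],"gripper":-1},{"turn":[0,0,0],"translation":[-1,-0.2,0],"gripper":-1},{"turn":[0,0,0],"translation":[-1,-0.2,0],"gripper":-1},{"turn":[0,0,0],"translation":[-1,-0.2,0],"gripper":-1},{"turn":[0,0,0],"translation":[-1,-0.2,0],"gripper":-1},{"turn":[0,0,0],"translation":[-1,-0.2,0],"gripper":-1}]' && python3 -m crank '[{"turn":[0,0,0],"translation":[-1,-0.2,0],"gripper":-1},{"turn":[0,0,0],"translation":[-1,-0.2,0],"gripper":-1},{"turn":[0,0,0],"translation":[-1,-0.2,0],"gripper":-1},{"turn":[0,0,0],"translation":[-1,-0.2,0],"gripper":-1},{"turn":[0,0,0],"translation":[-1,-0.2,0],"gripper":-1},{"turn":[0,0,0],"translation":[-1,-0.2,0],"gripper":-1},{"turn":[0,0,0],"translation":[-1,-0.2,0],"gripper":-1},{"turn":[0,0,0],"translation":[-1,-0.2,0],"gripper":-1}]'; python3 -c "
from h import *
need([.5428,.0077,.25],135,0)"
```

```text
time: 1.88
position: [0.354, 0.264, 0.239]
tool_rot: [3.139, -0.0, 2.353]
contact_force: [-0.0, 0.3, -0.2]
grip_width: 1.0
time: 2.55
position: [0.4477, 0.1202, 0.24]
tool_rot: [3.136, 0.001, 2.352]
contact_force: [0.1, 0.0, -0.1]
grip_width: 1.0
t 2.55 grasp now [0.4476 0.1201 0.2587] shift units [-7.34 -0.59  0.44] in final axes [-7.34 -0.61  0.44] turn units [ 0.07  0.01 -0.05] F [ 0.1  0.  -0.1] w 88.0 q [ 0.    0.23  1.52  0.    1.39 -0.78]
```

```bash
python3 -m crank '[{"turn":[0,0,0],"translation":[-1,-0.1,0],"gripper":-1},{"turn":[0,0,0],"translation":[-1,-0.1,0],"gripper":-1},{"turn":[0,0,0],"translation":[-1,-0.1,0],"gripper":-1},{"turn":[0,0,0],"translation":[-1,-0.1,0],"gripper":-1},{"turn":[0,0,0],"translation":[-1,-0.1,0],"gripper":-1},{"turn":[0,0,0],"translation":[-1,-0.1,0],"gripper":-1},{"turn":[0.1,0,0],"translation":[-1,0,0],"gripper":-1},{"turn":[0,0,0],"translation":[-0.3,0,0],"gripper":-1}]'; python3 - <<'E'
from h import *
need([.5428,.0077,.16],135,0)
c,p,ok=cloud("wrist"); cv2.imwrite("pics/w1.png",c["img"])
w=stand(p)
reg=(abs(w[...,1])<.05)&(w[...,2]>.115)&(w[...,2]<.2)&ok&(w[...,0]<-.05)&(w[...,0]>-.25)
for col in("red","blue","yellow"):
    q=w[mask(c,col)&reg]; q=q[q[:,2]>.181]
    if len(q): print(col,len(q),np.percentile(q,[2,50,98],axis=0).round(4).tolist())
E
```

```text
time: 3.22
position: [0.5468, -0.0006, 0.2406]
tool_rot: [-3.139, 0.003, 2.349]
contact_force: [0.1, -0.1, -0.1]
grip_width: 1.002
t 3.22 grasp now [ 0.5468 -0.0006  0.2593] shift units [0.45 0.16 4.96] in final axes [0.44 0.15 4.96] turn units [-0.03  0.03 -0.09] F [ 0.1 -0.1 -0.1] w 88.2 q [-0.22  0.37  1.3  -0.    1.46 -0.99]
red 3072 [[-0.2, -0.02, 0.1818], [-0.1885, 0.001, 0.1832], [-0.1748, 0.0221, 0.1845]]
blue 4591 [[-0.1539, -0.0231, 0.1826], [-0.1386, 0.0006, 0.1871], [-0.1203, 0.0247, 0.1883]]
yellow 2395 [[-0.0899, -0.0236, 0.186], [-0.0785, 0.0004, 0.1872], [-0.0666, 0.0244, 0.1883]]
```

View pics/w1.png

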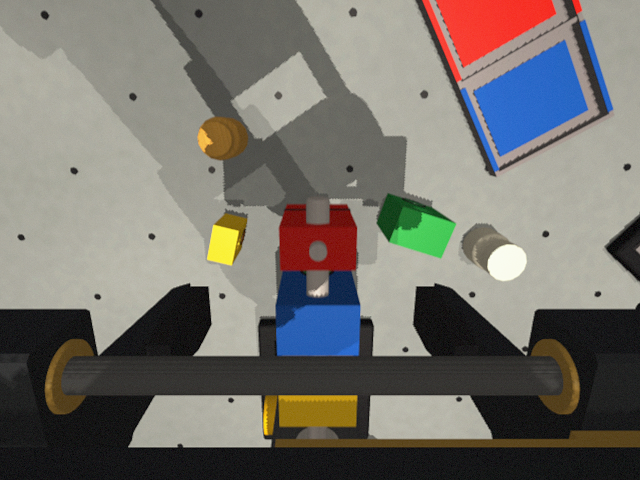

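The wrist view shows the red collar at (318,240), centred between the fingers. Its position agrees with the fixed cameras to 1 mm, so I'm descending to grip it.

```bash
python3 -m crank '[{"turn":[0,0,-0.1],"translation":[0.4,0.1,0.8],"gripper":-1},{"turn":[0,0,0],"translation":[0,0,1],"gripper":-1},{"turn":[0,0,0],"translation":[0,0,1],"gripper":-1},{"turn":[0,0,0],"translation":[0,0,1],"gripper":-1},{"turn":[0,0,0],"translation":[0,0,0.9],"gripper":-1},{"turn":[0,0,0],"translation":[0,0,0.3],"gripper":-1}]'; python3 -c "
from h import *
need([.5428,.0077,.16],135,0)"
```

```text
time: 3.77
position: [0.5404, 0.0104, 0.1393]
tool_rot: [3.139, 0.006, 2.359]
contact_force: [-0.2, -0.1, 0.0]
grip_width: 0.999
t 3.77 grasp now [0.5402 0.0105 0.158 ] shift units [-0.18 -0.01 -0.1 ] in final axes [-0.18 -0.01 -0.1 ] turn units [0.03 0.07 0.03] F [-0.2 -0.1  0. ] w 87.9 q [-0.2   0.46  1.49 -0.    1.19 -0.99]
```

```bash
python3 -m crank '[{"turn":[0,0.05,0],"translation":[-0.2,0,-0.1],"gripper":-1},{"turn":[0,0,0],"translation":[0,0,0],"gripper":1},{"turn":[0,0,0],"translation":[0,0,0],"gripper":1},{"turn":[0,0,0],"translation":[0,0,0],"gripper":1},{"turn":[0,0,0],"translation":[0,0,0],"gripper":1},{"turn":[0,0,0],"translation":[0,0,0],"gripper":1},{"turn":[0,0,0],"translation":[0,0,0],"gripper":1},{"turn":[0,0,0],"translation":[0,0,0],"gripper":1}]'; python3 -c "
from h import *
need([.5428,.0077,.16],135,0)"
```

```text
time: 4.43
position: [0.5436, 0.0088, 0.1456]
tool_rot: [3.136, 0.005, 2.36]
contact_force: [-0.0, -0.8, 0.3]
grip_width: 0.498
t 4.43 grasp now [0.5435 0.0088 0.1643] shift units [-0.01 -0.07  0.21] in final axes [-0.01 -0.07  0.21] turn units [0.07 0.06 0.05] F [-0.  -0.8  0.3] w 43.8 q [-0.2   0.45  1.47  0.    1.21 -0.99]
```

```bash
python3 -m crank '[{"turn":[-0.05,0,0],"translation":[0,0,-0.05],"gripper":1},{"turn":[0,0,0],"translation":[0.3,0,0],"gripper":1},{"turn":[0,0,0],"translation":[0.3,0,0],"gripper":1}]'; python3 - <<'E'
from h import *
need(S0+D*.25+[0,0,.164],135,0)
for n in("side","wrist"):
    c,p,ok=cloud(n); cv2.imwrite(f"pics/{n}2.png",c["img"])
    w=stand(p)
    reg=(abs(w[...,1])<.05)&(w[...,2]>.115)&(w[...,2]<.2)&ok&(w[...,0]<-.05)&(w[...,0]>-.25)
    q=w[mask(c,"red")&reg]; print(n,np.percentile(q,[1,50,99],axis=0).round(4).tolist())
E
```

```text
time: 4.68
position: [0.5348, 0.0172, 0.1462]
tool_rot: [3.132, 0.004, 2.359]
contact_force: [-0.9, 0.8, -2.0]
grip_width: 0.496
t 4.68 grasp now [0.5346 0.0171 0.1649] shift units [ 2.54 -0.04  0.03] in final axes [ 2.54 -0.05  0.05] turn units [0.12 0.06 0.04] F [-0.9  0.8 -2. ] w 43.6 q [-0.19  0.44  1.49  0.01  1.2  -0.98]
side [[-0.2132, -0.0219, 0.1216], [-0.2097, 0.0029, 0.1618], [-0.1897, 0.0237, 0.1885]]
wrist [[-0.214, -0.0202, 0.1203], [-0.2131, 0.0017, 0.1761], [-0.203, 0.0234, 0.1852]]
```

```bash
python3 -m crank '[{"turn":[0.08,0.03,0],"translation":[0.4,0,0],"gripper":1},{"turn":[0,0,0],"translation":[0.5,0,0],"gripper":1},{"turn":[0,0,0],"translation":[0.5,0,0],"gripper":1},{"turn":[0,0,0],"translation":[0.5,0,0],"gripper":1},{"turn":[0,0,0],"translation":[0.5,0,0],"gripper":1},{"turn":[0,0,0],"translation":[0.5,0,0],"gripper":1}]'; python3 -c "
from h import *
print(stand(get_state()['position']))
need([.531,.246,.164],135,0)"
```

```text
time: 5.28
position: [0.4893, 0.0621, 0.1459]
tool_rot: [3.139, 0.001, 2.36]
contact_force: [-0.2, 0.2, -1.8]
grip_width: 0.498
[-0.26325558  0.00060011  0.14585324]
t 5.28 grasp now [0.4892 0.0621 0.1646] shift units [5.   8.   0.04] in final axes [5.03 7.98 0.03] turn units [0.03 0.01 0.05] F [-0.2  0.2 -1.8] w 43.8 q [-0.11  0.38  1.6   0.    1.16 -0.9 ]
```

```bash
python3 -m crank '[{"turn":[0,0,0],"translation":[0.6,1,0],"gripper":1},{"turn":[0,0,0],"translation":[0.6,1,0],"gripper":1},{"turn":[0,0,0],"translation":[0.6,1,0],"gripper":1},{"turn":[0,0,0],"translation":[0.6,1,0],"gripper":1},{"turn":[0,0,0],"translation":[0.6,1,0],"gripper":1},{"turn":[0,0,0],"translation":[0.6,1,0],"gripper":1},{"turn":[0,0,0],"translation":[0.6,1,0],"gripper":1},{"turn":[0,0,0],"translation":[0.6,0.8,0],"gripper":1}]'; python3 - <<'E'
from h import *
need([.531,.246,.10],135,0)
s=get_state()
c,p,ok=cloud("side"); cv2.imwrite("pics/side3.png",c["img"])
m=mask(c,"red")&ok&(p[...,2]>.06)&(p[...,1]>.1); q=p[m]; print(np.percentile(q,[1,50,99],axis=0).round(4).tolist())
E
```

```text
time: 5.95
position: [0.525, 0.251, 0.1471]
tool_rot: [3.14, 0.001, 2.358]
contact_force: [0.4, -0.1, -1.1]
grip_width: 0.494
t 5.95 grasp now [0.525  0.251  0.1658] shift units [-0.39  0.03  3.29] in final axes [-0.39  0.04  3.29] turn units [0.02 0.01 0.02] F [ 0.4 -0.1 -1.1] w 43.5 q [ 0.24  0.51  1.35  0.    1.27 -0.54]
[[0.4964, 0.237, 0.1246], [0.5165, 0.2552, 0.1657], [0.5381, 0.2757, 0.2272]]
```

View pics/side3.png

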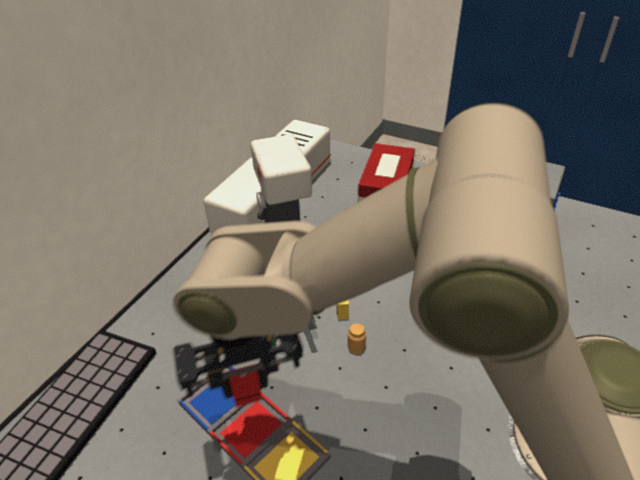

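```bash
python3 -m crank '[{"turn":[0,0,0],"translation":[-0.2,0,0.7],"gripper":1},{"turn":[0,0,0],"translation":[0,0,1],"gripper":1},{"turn":[0,0,0],"translation":[0,0,1],"gripper":1},{"turn":[0,0,0],"translation":[0,0,1],"gripper":1},{"turn":[0,0,0],"translation":[0,0,0.8],"gripper":1},{"turn":[0,0,0],"translation":[0,0,0.4],"gripper":1},{"turn":[0,0,0],"translation":[0,0,0.1],"gripper":1}]'; python3 - <<'E'
from h import *
need([.531,.246,.049],135,0)
c,p,ok=cloud("wrist"); cv2.imwrite("pics/w3.png",c["img"])
E
```

```text
time: 6.58
position: [0.5242, 0.2568, 0.0449]
tool_rot: [3.135, 0.002, 2.367]
contact_force: [0.4, 0.1, -2.1]
grip_width: 0.499
t 6.58 grasp now [0.524  0.2567 0.0636] shift units [-0.62 -0.15  0.73] in final axes [-0.62 -0.14  0.73] turn units [0.08 0.02 0.13] F [ 0.4  0.1 -2.1] w 43.9 q [ 0.25  0.64  1.46  0.    1.03 -0.55]
```

View pics/w3.png

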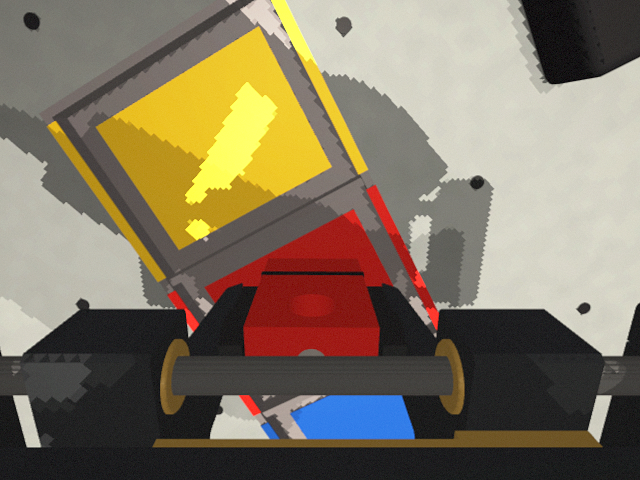

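The collar is over the red bay at (310,330), upright, and clear of both dividers. I'll centre it and lower gently.

```bash
python3 -m crank '[{"turn":[0.05,0,0.1],"translation":[-0.4,-0.1,0],"gripper":1},{"turn":[0,0,0],"translation":[0,0,0.2],"gripper":1},{"turn":[0,0,0],"translation":[0,0,0.2],"gripper":1},{"turn":[0,0,0],"translation":[0,0,0.1],"gripper":1}]'; python3 -c "
from h import *
need([.531,.246,.049],135,0)"
```

```text
time: 6.97
position: [0.5305, 0.2494, 0.0378]
tool_rot: [3.134, 0.005, 2.358]
contact_force: [-0.1, 0.1, -2.2]
grip_width: 0.498
t 6.97 grasp now [0.5303 0.2494 0.0565] shift units [-0.14 -0.1   0.37] in final axes [-0.14 -0.1   0.37] turn units [0.09 0.06 0.02] F [-0.1  0.1 -2.2] w 43.8 q [ 0.24  0.65  1.46 -0.    1.02 -0.55]
```

```bash
python3 -m crank '[{"turn":[0.08,0.05,0],"translation":[0,0,0.15],"gripper":1},{"turn":[0,0,0],"translation":[0,0,0.15],"gripper":1},{"turn":[0,0,0],"translation":[0,0,0.12],"gripper":1}]'; python3 -c "
from h import *
need([.531,.246,.049],135,0)"
```

```text
time: 7.22
position: [0.5314, 0.2496, 0.031]
tool_rot: [3.139, 0.002, 2.358]
contact_force: [-10.1, -1.3, 38.4]
grip_width: 0.498
t 7.22 grasp now [0.5313 0.2496 0.0497] shift units [-0.11 -0.14  0.04] in final axes [-0.11 -0.14  0.04] turn units [0.03 0.03 0.02] F [-10.1  -1.3  38.4] w 43.8 q [ 0.24  0.66  1.46 -0.    1.01 -0.55]
```

```bash
python3 -m crank '[{"turn":[0,0,0],"translation":[0,0,-0.08],"gripper":1},{"turn":[0,0,0],"translation":[0,0,0],"gripper":1}]'; python3 -c "
from h import *
need([.531,.246,.049],135,0)"
```

```text
time: 7.38
position: [0.5316, 0.2498, 0.0334]
tool_rot: [3.138, 0.003, 2.358]
contact_force: [0.0, 1.3, -2.2]
grip_width: 0.496
t 7.38 grasp now [0.5315 0.2498 0.0521] shift units [-0.11 -0.16  0.15] in final axes [-0.11 -0.16  0.15] turn units [0.05 0.03 0.02] F [ 0.   1.3 -2.2] w 43.7 q [ 0.24  0.66  1.46 -0.    1.02 -0.55]
```

```bash
python3 -m crank '[{"turn":[0.03,0,0],"translation":[0,0,0.08],"gripper":1},{"turn":[0,0,0],"translation":[0,0,0.03],"gripper":1}]'; python3 -c "
from h import *
need([.531,.246,.049],135,0)"
```

```text
time: 7.55
position: [0.5317, 0.25, 0.0311]
tool_rot: [3.14, 0.003, 2.358]
contact_force: [-2.3, -1.8, 7.2]
grip_width: 0.493
t 7.55 grasp now [0.5316 0.25   0.0498] shift units [-0.12 -0.16  0.04] in final axes [-0.12 -0.16  0.04] turn units [0.02 0.04 0.03] F [-2.3 -1.8  7.2] w 43.4 q [ 0.24  0.66  1.46 -0.    1.01 -0.55]
```

Light contact (7 N), so I'm opening the gripper fully. No neighbouring part is close.

```bash
python3 -m crank '[{"turn":[0,0,0],"translation":[0,0,0],"gripper":-0.2},{"turn":[0,0,0],"translation":[0,0,0],"gripper":-0.4},{"turn":[0,0,0],"translation":[0,0,0],"gripper":-0.6},{"turn":[0,0,0],"translation":[0,0,0],"gripper":-0.6},{"turn":[0,0,0],"translation":[0,0,0],"gripper":-0.6}]'; python3 -c "
from h import *
need([.531,.246,.2],135,0)"
```

```text
time: 7.97
position: [0.5318, 0.25, 0.0305]
tool_rot: [3.14, 0.003, 2.358]
contact_force: [-0.1, 0.2, -0.1]
grip_width: 0.798
t 7.97 grasp now [0.5318 0.25   0.0492] shift units [-0.13 -0.16 -7.54] in final axes [-0.11 -0.17 -7.54] turn units [0.02 0.04 0.03] F [-0.1  0.2 -0.1] w 70.3 q [ 0.24  0.66  1.46 -0.    1.01 -0.55]
```

```bash
python3 -m crank '[{"turn":[0,0,0],"translation":[0,0,-0.4],"gripper":-0.6},{"turn":[0,0,0],"translation":[0,0,-1],"gripper":-0.6},{"turn":[0,0,0],"translation":[0,0,-1],"gripper":-1},{"turn":[0,0,0],"translation":[0,0,-1],"gripper":-1},{"turn":[0,0,0],"translation":[0,0,-1],"gripper":-1},{"turn":[0,0,0],"translation":[0,0,-1],"gripper":-1},{"turn":[0,0,0],"translation":[0,0,-1],"gripper":-1},{"turn":[0,0,0],"translation":[0,0,-1],"gripper":-1}]'; python3 - <<'E'
from h import *
c,p,ok=cloud("wrist"); cv2.imwrite("pics/w4.png",c["img"])
m=mask(c,"red")&ok&(p[...,2]>.06)&(p[...,2]<.1); q=p[m]; print(len(q),np.percentile(q,[1,50,99],axis=0).round(4).tolist())
r=cv2.minAreaRect((q[:,:2]*1000).astype(np.float32));print(r)
need(S0+D*.22+[0,0,.27],135,35)
E
```

```text
time: 8.63
position: [0.5294, 0.2495, 0.1846]
tool_rot: [-3.136, -0.001, 2.358]
contact_force: [0.9, 0.0, -0.5]
grip_width: 1.0
2044 [[0.5096, 0.229, 0.0617], [0.5303, 0.2521, 0.0691], [0.5532, 0.273, 0.071]]
((532.0012817382812, 250.6544189453125), (44.00321960449219, 26.416160583496094), 44.728431701660156)
t 8.68 grasp now [0.5308 0.25   0.2077] shift units [-7.86 -8.16 -3.27] in final axes [-8.33 -8.15  1.82] turn units [ 0.02 -7.61  0.02] F [0.7 0.3 3.6] w 87.9 q [ 0.24  0.48  1.28 -0.    1.38 -0.55]
```

View pics/w4.png

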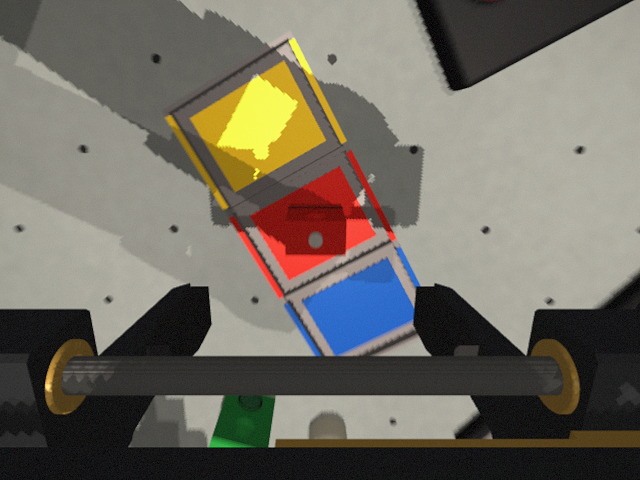

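The wrist view shows the collar standing upright and released in the red bay at (316,237), 7 mm from the bay centre. Next I'll lean the tool while moving back to the bar.

```bash
python3 -m crank '[{"turn":[0,-0.95,0],"translation":[0,-0.8,-1],"gripper":-1},{"turn":[0,-0.95,0],"translation":[0,-1,-1],"gripper":-1},{"turn":[0,-0.95,0],"translation":[-0.3,-1,-0.9],"gripper":-1},{"turn":[0,-0.95,0],"translation":[-0.4,-1,-0.3],"gripper":-1},{"turn":[0,-0.95,0],"translation":[-0.6,-1,-0.3],"gripper":-1},{"turn":[0,-0.95,0],"translation":[-0.6,-1,-0.3],"gripper":-1},{"turn":[0,-0.95,0],"translation":[-0.6,-1,-0.3],"gripper":-1},{"turn":[0,-0.95,0],"translation":[-0.6,-0.6,-0.3],"gripper":-1}]'; python3 -c "
from h import *
need(S0+D*.183+[0,0,.2375],135,35)"
```

```text
time: 9.35
position: [0.4528, 0.1107, 0.3067]
tool_rot: [3.129, 0.64, 2.35]
contact_force: [0.4, 0.1, 0.6]
grip_width: 0.995
t 9.35 grasp now [0.4447 0.1185 0.3217] shift units [-3.54 -0.51  7.9 ] in final axes [-3.77 -0.46  7.8 ] turn units [ 0.11  0.37 -0.06] F [0.4 0.1 0.6] w 87.6 q [ 0.26  0.11  1.62 -0.6   1.13 -0.34]
```

```bash
python3 -m crank '[{"turn":[0.1,0.35,0],"translation":[-0.5,-0.1,0.9],"gripper":-1},{"turn":[0,0,0],"translation":[-0.5,-0.1,1],"gripper":-1},{"turn":[0,0,0],"translation":[-0.5,-0.1,1],"gripper":-1},{"turn":[0,0,0],"translation":[-0.5,-0.1,1],"gripper":-1},{"turn":[0,0,0],"translation":[-0.5,0,1],"gripper":-1},{"turn":[0,0,0],"translation":[-0.5,0,1],"gripper":-1},{"turn":[0,0,0],"translation":[-0.5,0,1],"gripper":-1},{"turn":[0,0,0],"translation":[0,0,0],"gripper":-1}]'; python3 - <<'E'
from h import *
need(S0+D*.137+[0,0,.172],135,35)
c,p,ok=cloud("wrist"); cv2.imwrite("pics/w5.png",c["img"])
w=stand(p)
reg=(abs(w[...,1])<.05)&(w[...,2]>.115)&(w[...,2]<.2)&ok&(w[...,0]<-.05)&(w[...,0]>-.25)
for col in("blue","yellow"):
    q=w[mask(c,col)&reg]; print(col,len(q),np.percentile(q,[1,50,99],axis=0).round(4).tolist())
E
```

```text
time: 10.02
position: [0.5442, 0.003, 0.2407]
tool_rot: [3.125, 0.623, 2.345]
contact_force: [-0.6, 0.0, -0.6]
grip_width: 0.999
t 10.02 grasp now [0.5364 0.0106 0.2559] shift units [0.17 0.07 5.06] in final axes [0.1  0.12 5.06] turn units [ 0.12  0.16 -0.12] F [-0.6  0.  -0.6] w 87.9 q [-0.03  0.25  1.63 -0.55  0.85 -0.52]
blue 7001 [[-0.1547, -0.0238, 0.1191], [-0.1532, -0.0, 0.178], [-0.121, 0.0253, 0.1877]]
yellow 2492 [[-0.1015, -0.024, 0.1761], [-0.0949, 0.0006, 0.1867], [-0.0667, 0.025, 0.1877]]
```

View pics/w5.png

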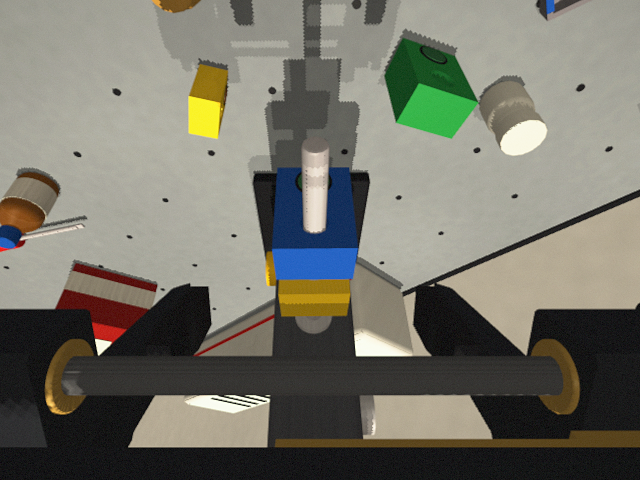

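The leaning wrist view shows the blue carrier at (315,225) centred between the fingers, with its centre at stand x = -137 mm as planned. I'm advancing along the tool axis.

```bash
python3 -m crank '[{"turn":[0.12,0.16,-0.12],"translation":[0.1,0.1,0.9],"gripper":-1},{"turn":[0,0,0],"translation":[0,0,1],"gripper":-1},{"turn":[0,0,0],"translation":[0,0,1],"gripper":-1},{"turn":[0,0,0],"translation":[0,0,0.9],"gripper":-1}]'; python3 -c "
from h import *
need(S0+D*.137+[0,0,.172],135,35)"
```

```text
time: 10.4
position: [0.575, -0.0216, 0.1839]
tool_rot: [3.133, 0.619, 2.354]
contact_force: [0.4, -0.0, -0.1]
grip_width: 1.005
t 10.4 grasp now [ 0.5672 -0.0141  0.1992] shift units [ 0.09 -0.11  1.61] in final axes [ 0.08 -0.1   1.61] turn units [ 0.1   0.1  -0.02] F [ 0.4 -0.  -0.1] w 88.4 q [-0.08  0.36  1.65 -0.6   0.72 -0.49]
```

```bash
python3 -m crank '[{"turn":[0.1,0.1,0],"translation":[0.1,-0.1,0.6],"gripper":-1},{"turn":[0,0,0],"translation":[0,0,0.5],"gripper":-1},{"turn":[0,0,0],"translation":[0,0,0.3],"gripper":-1},{"turn":[0,0,0],"translation":[0,0,0],"gripper":-1}]'; python3 -c "
from h import *
need(S0+D*.137+[0,0,.172],135,35)"
```

```text
time: 10.73
position: [0.5835, -0.0325, 0.1588]
tool_rot: [-3.141, 0.609, 2.355]
contact_force: [-0.2, 0.0, -0.8]
grip_width: 1.002
t 10.73 grasp now [ 0.5759 -0.0249  0.1741] shift units [-0.08 -0.02  0.19] in final axes [-0.08 -0.02  0.19] turn units [-0.02 -0.02 -0.02] F [-0.2  0.  -0.8] w 88.2 q [-0.1   0.41  1.66 -0.62  0.67 -0.47]
```

```bash
python3 -m crank '[{"turn":[0,0,0],"translation":[-0.06,0,0.2],"gripper":-1},{"turn":[0,0,0],"translation":[0,0,0],"gripper":1},{"turn":[0,0,0],"translation":[0,0,0],"gripper":1},{"turn":[0,0,0],"translation":[0,0,0],"gripper":1},{"turn":[0,0,0],"translation":[0,0,0],"gripper":1},{"turn":[0,0,0],"translation":[0,0,0],"gripper":1},{"turn":[0,0,0],"translation":[0,0,0],"gripper":1},{"turn":[0,0,0],"translation":[0,0,0],"gripper":1}]'; python3 -c "
from h import *
need(S0+D*.137+[0,0,.172],135,35)"
```

```text
time: 11.4
position: [0.5857, -0.0339, 0.1592]
tool_rot: [3.14, 0.613, 2.354]
contact_force: [0.3, -0.7, -1.6]
grip_width: 0.563
t 11.4 grasp now [ 0.5781 -0.0263  0.1745] shift units [ 0.03 -0.05  0.13] in final axes [ 0.03 -0.05  0.13] turn units [ 0.01  0.02 -0.02] F [ 0.3 -0.7 -1.6] w 49.6 q [-0.1   0.41  1.66 -0.62  0.67 -0.47]
```

```bash
python3 -m crank '[{"turn":[0,0,0],"translation":[-0.03,0,-0.05],"gripper":1},{"turn":[0,0,0],"translation":[0,0,0],"gripper":1}]'; python3 -c "
from h import *
need(S0+D*.16+[0,0,.175],135,35)"
```

```text
time: 11.57
position: [0.585, -0.0337, 0.1595]
tool_rot: [3.141, 0.611, 2.354]
contact_force: [-0.7, -0.7, -3.5]
grip_width: 0.563
t 11.57 grasp now [ 0.5774 -0.0261  0.1748] shift units [ 0.87 -0.03 -0.62] in final axes [ 0.87 -0.03 -0.62] turn units [-0.   -0.   -0.02] F [-0.7 -0.7 -3.5] w 49.6 q [-0.1   0.41  1.66 -0.62  0.67 -0.47]
```

```bash
python3 -m crank '[{"turn":[0,0,0],"translation":[0.25,0,-0.17],"gripper":1},{"turn":[0,0,0],"translation":[0.25,0,-0.17],"gripper":1}]'; python3 -c "
from h import *
need(S0+D*.25+[0,0,.175],135,35)"
```

```text
time: 11.73
position: [0.5763, -0.0253, 0.1589]
tool_rot: [3.141, 0.61, 2.354]
contact_force: [0.4, -0.4, -0.4]
grip_width: 0.558
t 11.73 grasp now [ 0.5687 -0.0177  0.1742] shift units [ 4.05 -0.03 -2.88] in final axes [ 4.04 -0.02 -2.88] turn units [-0.01 -0.01 -0.03] F [ 0.4 -0.4 -0.4] w 49.1 q [-0.09  0.4   1.68 -0.63  0.67 -0.45]
```

```bash
python3 -m crank '[{"turn":[0,0,0],"translation":[0.3,0,-0.26],"gripper":1},{"turn":[0,0,0],"translation":[0.33,0,-0.24],"gripper":1},{"turn":[0,0,0],"translation":[0.33,0,-0.24],"gripper":1}]'; python3 -c "
from h import *
need(S0+D*.25+[0,0,.175],135,35)"
```

```text
time: 11.98
position: [0.5569, -0.0063, 0.1594]
tool_rot: [-3.141, 0.609, 2.353]
contact_force: [0.4, -0.8, -2.8]
grip_width: 0.566
t 11.98 grasp now [0.5494 0.0013 0.1748] shift units [ 2.95 -0.01 -2.08] in final axes [ 2.95 -0.   -2.08] turn units [-0.02 -0.03 -0.03] F [ 0.4 -0.8 -2.8] w 49.8 q [-0.05  0.38  1.72 -0.66  0.68 -0.39]
```

```bash
python3 -m crank '[{"turn":[0,0,0],"translation":[0.4,0,-0.28],"gripper":1},{"turn":[0,0,0],"translation":[0.4,0,-0.28],"gripper":1},{"turn":[0,0,0],"translation":[0.4,0,-0.28],"gripper":1},{"turn":[0,0,0],"translation":[0.4,0,-0.28],"gripper":1},{"turn":[0,0,0],"translation":[0.4,0,-0.29],"gripper":1},{"turn":[0,0,0],"translation":[0.4,0,-0.29],"gripper":1},{"turn":[0,0,0],"translation":[0.4,0,-0.29],"gripper":1},{"turn":[0,0,0],"translation":[0.4,0,-0.29],"gripper":1}]'; python3 - <<'E'
from h import *
s=get_state();print(stand(s["position"]-grasp_offset*Rm(s["tool_rot"])[:,2]))
need([.639,.215,.175],135,35)
c,p,ok=cloud("side"); cv2.imwrite("pics/side6.png",c["img"])
E
```

```text
time: 12.65
position: [0.4944, 0.0562, 0.1604]
tool_rot: [3.141, 0.608, 2.355]
contact_force: [-0.5, 0.5, -4.1]
grip_width: 0.565
[-2.66138840e-01  5.85042628e-05  1.75713473e-01]
t 12.65 grasp now [0.4869 0.0637 0.1757] shift units [1.000e-02 1.073e+01 4.000e-02] in final axes [-1.000e-02  1.073e+01  5.000e-02] turn units [-0.01 -0.03 -0.02] F [-0.5  0.5 -4.1] w 49.7 q [ 0.1   0.32  1.82 -0.73  0.73 -0.2 ]
```

View pics/side6.png

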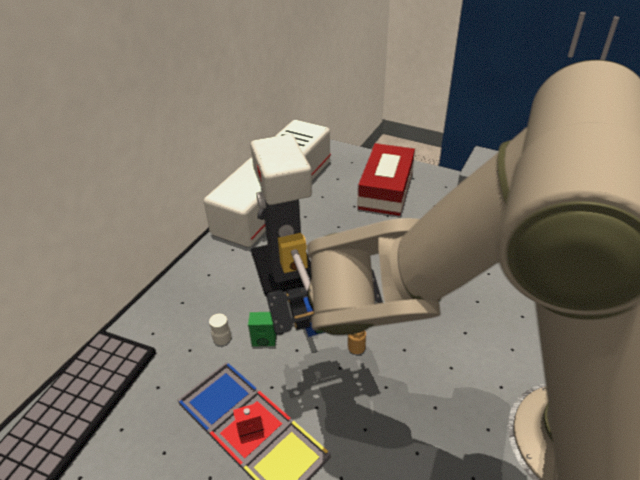

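The side view shows the blue carrier off the bar, the yellow one still on it at (292,250), and the collar standing at (249,425). Now I'll carry the blue carrier across to its bay.

```bash
python3 -m crank '[{"turn":[0,0,0],"translation":[0.2,0.7,-0.1],"gripper":1},{"turn":[0,0,0],"translation":[0,1,0],"gripper":1},{"turn":[0,0,0],"translation":[0,1,0],"gripper":1},{"turn":[0,0,0],"translation":[0,1,0],"gripper":1},{"turn":[0,0,0],"translation":[0,1,0],"gripper":1},{"turn":[0,0,0],"translation":[0,1,0],"gripper":1},{"turn":[0,0,0],"translation":[0,1,0],"gripper":1},{"turn":[0,0,0],"translation":[0,1,0],"gripper":1}]' && python3 -m crank '[{"turn":[0,0,0],"translation":[0,1,0],"gripper":1},{"turn":[0,0,0],"translation":[0,1,0],"gripper":1},{"turn":[0,0,0],"translation":[0,0.5,0],"gripper":1},{"turn":[0,0,0],"translation":[0,0.2,0],"gripper":1},{"turn":[0,0,0],"translation":[0,0,0],"gripper":1}]'; python3 - <<'E'
from h import *
need([.639,.215,.10],135,35)
c,p,ok=cloud("wrist"); cv2.imwrite("pics/w6.png",c["img"])
q=p[mask(c,"blue")&ok&(p[...,2]>.05)];print(len(q),np.percentile(q,[0.5,50,99.5],axis=0).round(4).tolist())
c,p,ok=cloud("top"); cv2.imwrite("pics/top6.png",c["img"])
E
```

```text
time: 13.37
position: [0.5989, 0.1748, 0.1591]
tool_rot: [-3.139, 0.606, 2.356]
contact_force: [0.2, -0.8, -2.8]
grip_width: 0.562
time: 13.78
position: [0.6403, 0.2185, 0.1569]
tool_rot: [-3.139, 0.605, 2.358]
contact_force: [-0.2, -0.4, -2.9]
grip_width: 0.566
t 13.78 grasp now [0.6328 0.226  0.1723] shift units [ 1.55 -0.16  3.32] in final axes [ 1.57 -0.17  3.31] turn units [-0.02 -0.07  0.02] F [-0.2 -0.4 -2.9] w 49.8 q [ 0.35  0.62  1.26 -0.63  1.07 -0.19]
18958 [[0.6047, 0.2165, 0.1164], [0.6244, 0.2357, 0.1601], [0.6443, 0.2555, 0.1856]]
```

View pics/w6.png

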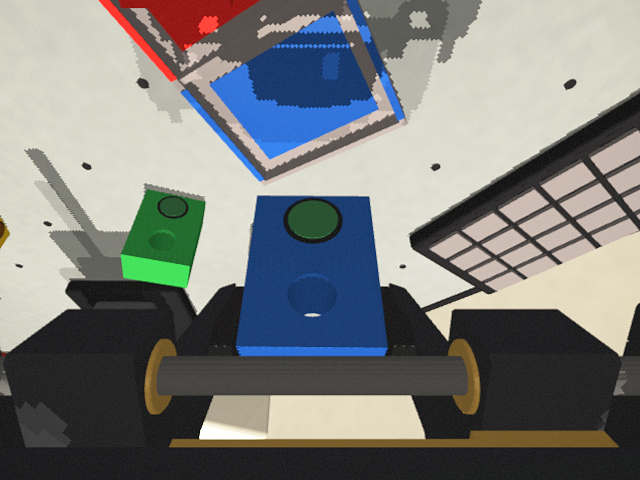

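View pics/top6.png

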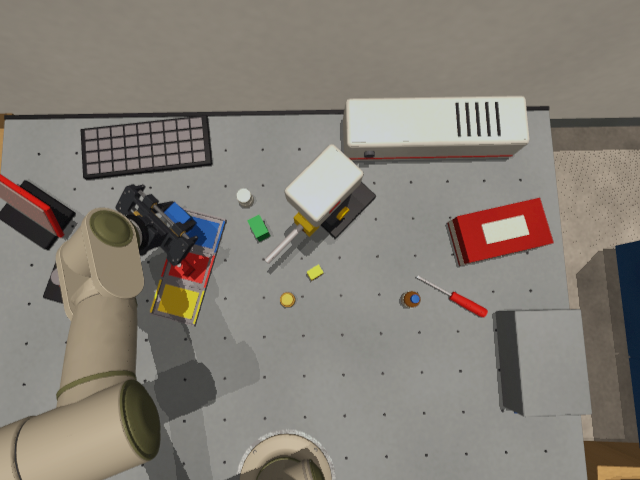

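The blue carrier hangs upright and is centred about 10 mm off its target. The top view shows the tool leaning over the collar side with clearance. I'm lowering it.

```bash
python3 -m crank '[{"turn":[0,-0.05,0],"translation":[0.1,-0.1,0.9],"gripper":1},{"turn":[0,0,0],"translation":[0.45,-0.1,0.65],"gripper":1},{"turn":[0,0,0],"translation":[0.45,-0.05,0.65],"gripper":1},{"turn":[0,0,0],"translation":[0.45,0,0.65],"gripper":1},{"turn":[0,0,0],"translation":[0.45,0,0.65],"gripper":1},{"turn":[0,0,0],"translation":[0.3,0,0.4],"gripper":1},{"turn":[0,0,0],"translation":[0,0,0],"gripper":1}]'; python3 - <<'E'
from h import *
need([.636,.217,.062],135,35)
c,p,ok=cloud("wrist"); cv2.imwrite("pics/w7.png",c["img"])
q=p[mask(c,"blue")&ok&(p[...,2]>.028)];print(len(q),np.percentile(q,[0.5,50,99.5],axis=0).round(4).tolist())
E
```

```text
time: 14.47
position: [0.6393, 0.2037, 0.0674]
tool_rot: [-3.141, 0.61, 2.354]
contact_force: [-0.1, -0.9, -3.6]
grip_width: 0.567
t 14.47 grasp now [0.6317 0.2113 0.0828] shift units [0.64 0.35 0.82] in final axes [0.64 0.35 0.82] turn units [-0.03 -0.01 -0.03] F [-0.1 -0.9 -3.6] w 49.9 q [ 0.33  0.72  1.37 -0.72  0.9  -0.04]
18720 [[0.6035, 0.2016, 0.0287], [0.6234, 0.221, 0.071], [0.6435, 0.2408, 0.096]]
```

View pics/w7.png

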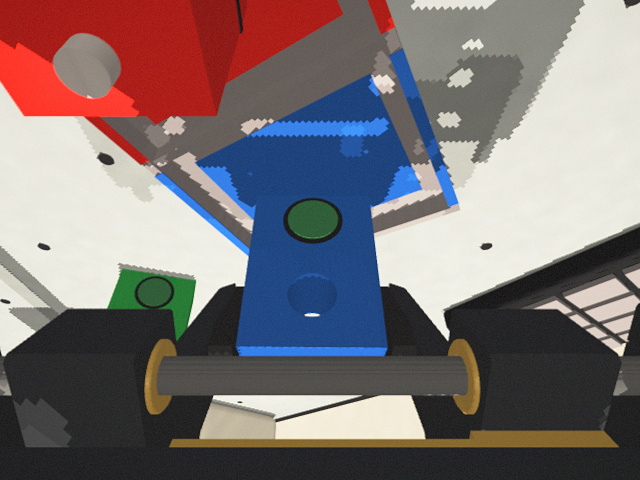

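```bash
python3 -m crank '[{"turn":[0,0,0],"translation":[0.2,0.25,-0.1],"gripper":1},{"turn":[0,0,0],"translation":[0.15,0.05,0.22],"gripper":1},{"turn":[0,0,0],"translation":[0.15,0,0.22],"gripper":1},{"turn":[0,0,0],"translation":[0.1,0,0.14],"gripper":1},{"turn":[0,0,0],"translation":[0,0,0],"gripper":1}]'; python3 -c "
from h import *
need([.636,.217,.062],135,35)"
```

```text
time: 14.93
position: [0.6424, 0.2125, 0.0567]
tool_rot: [3.134, 0.614, 2.349]
contact_force: [-0.2, 0.1, -3.4]
grip_width: 0.563
t 14.93 grasp now [0.6347 0.2201 0.072 ] shift units [ 0.16 -0.07  0.5 ] in final axes [ 0.16 -0.07  0.5 ] turn units [ 0.04  0.04 -0.07] F [-0.2  0.1 -3.4] w 49.5 q [ 0.34  0.74  1.36 -0.73  0.89 -0.01]
```

```bash
python3 -m crank '[{"turn":[0.04,0.03,-0.05],"translation":[0.12,0,0.2],"gripper":1},{"turn":[0,0,0],"translation":[0.08,0,0.12],"gripper":1},{"turn":[0,0,0],"translation":[0.04,0,0.06],"gripper":1},{"turn":[0,0,0],"translation":[0,0,0],"gripper":1}]'; python3 -c "
from h import *
need([.636,.217,.062],135,35)"
```

```text
time: 15.27
position: [0.6429, 0.2122, 0.047]
tool_rot: [3.141, 0.612, 2.355]
contact_force: [0.0, 0.1, -3.1]
grip_width: 0.564
t 15.27 grasp now [0.6353 0.2198 0.0623] shift units [-0.09 -0.07  0.08] in final axes [-0.09 -0.07  0.08] turn units [ 0.    0.01 -0.01] F [ 0.   0.1 -3.1] w 49.6 q [ 0.34  0.75  1.36 -0.74  0.88 -0.01]
```

```bash
python3 -m crank '[{"turn":[0,0,0],"translation":[0.03,0,0.05],"gripper":1},{"turn":[0,0,0],"translation":[0.03,0,0.04],"gripper":1}]'; python3 -c "
from h import *
need([.636,.217,.062],135,35)"
```

```text
time: 15.43
position: [0.6432, 0.212, 0.0451]
tool_rot: [3.14, 0.612, 2.355]
contact_force: [-3.2, 0.1, 4.3]
grip_width: 0.567
t 15.43 grasp now [0.6356 0.2196 0.0604] shift units [-0.13 -0.08 -0.  ] in final axes [-0.13 -0.08 -0.  ] turn units [ 0.    0.02 -0.02] F [-3.2  0.1  4.3] w 49.9 q [ 0.34  0.76  1.36 -0.74  0.88 -0.  ]
```

```bash
python3 -m crank '[{"turn":[0,0,0],"translation":[0,0,0],"gripper":-0.3},{"turn":[0,0,0],"translation":[0,0,0],"gripper":-0.6},{"turn":[0,0,0],"translation":[0,0,0],"gripper":-0.6},{"turn":[0,0,0],"translation":[0,0,0],"gripper":-0.6},{"turn":[0,0,0],"translation":[0,0,0],"gripper":-0.6}]' && python3 -m crank '[{"turn":[0,0,0],"translation":[0,0,-0.4],"gripper":-0.6},{"turn":[0,0,0],"translation":[0,0,-1],"gripper":-0.6},{"turn":[0,0,0],"translation":[0,0,-1],"gripper":-0.6},{"turn":[0,0,0],"translation":[0,0,-1],"gripper":-1},{"turn":[0,0,0],"translation":[0,0,-1],"gripper":-1},{"turn":[0,0,0],"translation":[0,0,-1],"gripper":-1},{"turn":[0,0,0],"translation":[-0.5,0,-1],"gripper":-1},{"turn":[0,0,0],"translation":[-0.5,0,-1],"gripper":-1}]'; python3 - <<'E'
from h import *
c,p,ok=cloud("wrist"); cv2.imwrite("pics/w8.png",c["img"])
q=p[mask(c,"blue")&ok&(p[...,2]>.07)&(p[...,2]<.08)];print(len(q),np.percentile(q,[1,50,99],axis=0).round(4).tolist())
print(cv2.minAreaRect((q[:,:2]*1000).astype(np.float32)))
need(S0+D*.135+[0,0,.243],135,35)
E
```

```text
time: 15.85
position: [0.6447, 0.2124, 0.0477]
tool_rot: [3.135, 0.616, 2.353]
contact_force: [0.4, -0.7, -0.5]
grip_width: 0.799
time: 16.52
position: [0.5905, 0.263, 0.184]
tool_rot: [-3.14, 0.611, 2.356]
contact_force: [1.2, -0.3, 0.5]
grip_width: 0.999
2256 [[0.6099, 0.1942, 0.0703], [0.6353, 0.2213, 0.073], [0.6623, 0.2469, 0.0741]]
((636.789794921875, 219.8984375), (50.07772445678711, 36.53057861328125), 45.56332015991211)
t 16.57 grasp now [0.5838 0.2717 0.2046] shift units [ -9.7  -10.78   4.42] in final axes [ -9.68 -10.79   4.44] turn units [ 0.06  0.04 -0.04] F [0.1 0.5 4.2] w 88.0 q [ 0.45  0.56  1.27 -0.63  1.16 -0.12]
```

View pics/w8.png

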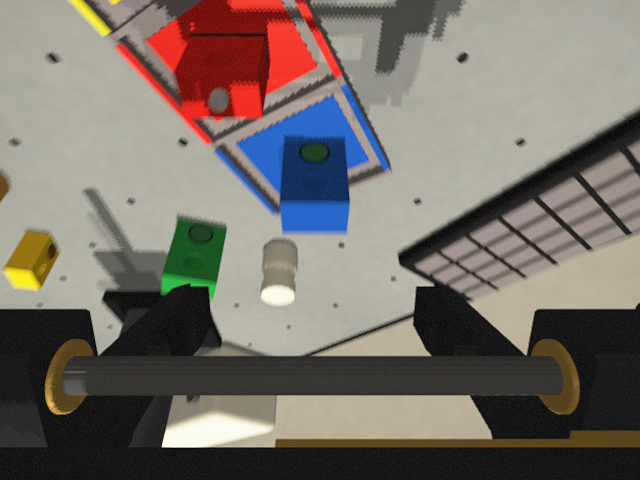

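The blue carrier stands released at (315,190) in the blue bay, 10 mm from its centre. Now the yellow carrier.

```bash
python3 -m crank '[{"turn":[0,0,0],"translation":[0,-0.8,-0.5],"gripper":-1},{"turn":[0,0,0],"translation":[0,-1,-0.5],"gripper":-1},{"turn":[0,0,0],"translation":[0,-1,-0.5],"gripper":-1},{"turn":[0,0,0],"translation":[-0.5,-1,-0.5],"gripper":-1},{"turn":[0,0,0],"translation":[-0.5,-1,0],"gripper":-1},{"turn":[0,0,0],"translation":[-0.5,-1,0],"gripper":-1},{"turn":[0,0,0],"translation":[-0.5,-1,0],"gripper":-1},{"turn":[0,0,0],"translation":[-0.5,-1,0],"gripper":-1}]' && python3 -m crank '[{"turn":[0,0,0],"translation":[-0.8,-1,0],"gripper":-1},{"turn":[0,0,0],"translation":[-0.8,-1,0],"gripper":-1},{"turn":[0,0,0],"translation":[-1,-0.5,0],"gripper":-1},{"turn":[0,0,0],"translation":[-1,0,0],"gripper":-1},{"turn":[0,0,0],"translation":[-0.5,0,0],"gripper":-1},{"turn":[0,0,0],"translation":[0,0,0],"gripper":-1}]'; python3 -c "
from h import *
need(S0+D*.129+[0,0,.2375],135,35)"
```

```text
time: 17.23
position: [0.4878, 0.1412, 0.2566]
tool_rot: [3.123, 0.617, 2.353]
contact_force: [1.2, 0.3, -0.0]
grip_width: 1.0
time: 17.73
position: [0.4953, 0.0526, 0.3096]
tool_rot: [3.118, 0.621, 2.35]
contact_force: [-0.6, -0.8, -0.9]
grip_width: 1.0
t 17.73 grasp now [0.4874 0.06   0.3248] shift units [-2.91 -0.04  7.45] in final axes [-2.98  0.09  7.42] turn units [ 0.25  0.12 -0.06] F [-0.6 -0.8 -0.9] w 88.0 q [ 0.09  0.13  1.58 -0.52  1.05 -0.52]
```

```bash
python3 -m crank '[{"turn":[0.25,0.1,0],"translation":[-0.4,0,0.9],"gripper":-1},{"turn":[0,0,0],"translation":[-0.4,0,1],"gripper":-1},{"turn":[0,0,0],"translation":[-0.4,0,1],"gripper":-1},{"turn":[0,0,0],"translation":[-0.4,0,1],"gripper":-1},{"turn":[0,0,0],"translation":[-0.4,0,1],"gripper":-1},{"turn":[0,0,0],"translation":[-0.4,0,0.8],"gripper":-1},{"turn":[0,0,0],"translation":[-0.2,0,0],"gripper":-1},{"turn":[0,0,0],"translation":[0,0,0],"gripper":-1}]'; python3 - <<'E'
from h import *
need(S0+D*.083+[0,0,.172],135,35)
c,p,ok=cloud("wrist"); cv2.imwrite("pics/w9.png",c["img"])
w=stand(p)
reg=(abs(w[...,1])<.05)&(w[...,2]>.115)&(w[...,2]<.2)&ok&(w[...,0]<-.03)&(w[...,0]>-.25)
q=w[mask(c,"yellow")&reg]; print(len(q),np.percentile(q,[1,50,99],axis=0).round(4).tolist())
E
```

```text
time: 18.4
position: [0.5717, -0.0222, 0.2443]
tool_rot: [3.135, 0.612, 2.351]
contact_force: [0.4, 0.4, 0.5]
grip_width: 1.003
t 18.4 grasp now [ 0.5641 -0.0147  0.2596] shift units [-0.47  0.02  5.69] in final axes [-0.48  0.04  5.69] turn units [ 0.05  0.01 -0.06] F [0.4 0.4 0.5] w 88.3 q [-0.08  0.29  1.56 -0.51  0.86 -0.62]
6346 [[-0.1014, -0.0241, 0.1189], [-0.0999, -0.0001, 0.1771], [-0.0671, 0.025, 0.1877]]
```

View pics/w9.png

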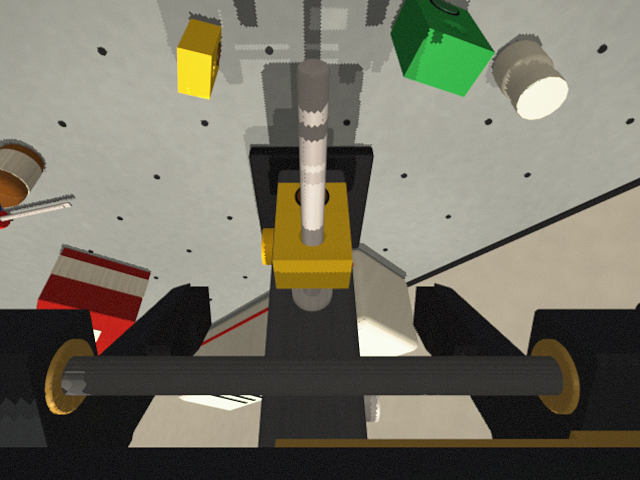

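The yellow carrier is centred at (313,240), at stand x ≈ -84 mm, and the lamp is well clear of the leaning gripper. I'm advancing.

```bash
python3 -m crank '[{"turn":[0.05,0,-0.05],"translation":[-0.2,0,0.9],"gripper":-1},{"turn":[0,0,0],"translation":[-0.1,0,1],"gripper":-1},{"turn":[0,0,0],"translation":[0,0,1],"gripper":-1},{"turn":[0,0,0],"translation":[0,0,0.9],"gripper":-1},{"turn":[0,0,0],"translation":[0,0,0.4],"gripper":-1},{"turn":[0,0,0],"translation":[0,0,0],"gripper":-1}]'; python3 -c "
from h import *
need(S0+D*.083+[0,0,.172],135,35)"
```

```text
time: 18.95
position: [0.6086, -0.054, 0.1828]
tool_rot: [3.135, 0.617, 2.358]
contact_force: [-0.2, -0.1, 0.5]
grip_width: 1.005
t 18.95 grasp now [ 0.6008 -0.0465  0.198 ] shift units [-0.24 -0.16  1.77] in final axes [-0.26 -0.14  1.77] turn units [0.1  0.08 0.02] F [-0.2 -0.1  0.5] w 88.4 q [-0.14  0.41  1.58 -0.55  0.71 -0.59]
```

```bash
python3 -m crank '[{"turn":[0.1,0.05,0],"translation":[-0.2,-0.1,0.6],"gripper":-1},{"turn":[0,0,0],"translation":[0,0,0.6],"gripper":-1},{"turn":[0,0,0],"translation":[0,0,0.4],"gripper":-1},{"turn":[0,0,0],"translation":[0,0,0],"gripper":-1}]'; python3 -c "
from h import *
need(S0+D*.083+[0,0,.172],135,35)"
```

```text
time: 19.28
position: [0.6238, -0.0701, 0.1603]
tool_rot: [3.14, 0.617, 2.359]
contact_force: [-0.1, -0.0, -0.3]
grip_width: 0.999
t 19.28 grasp now [ 0.6161 -0.0625  0.1755] shift units [ 0.01 -0.11  0.21] in final axes [ 0.   -0.11  0.22] turn units [0.03 0.07 0.03] F [-0.1 -0.  -0.3] w 87.9 q [-0.17  0.46  1.57 -0.57  0.67 -0.59]
```

```bash
python3 -m crank '[{"turn":[0.03,0.07,0],"translation":[0,-0.1,0.2],"gripper":-1},{"turn":[0,0,0],"translation":[0,0,0],"gripper":1},{"turn":[0,0,0],"translation":[0,0,0],"gripper":1},{"turn":[0,0,0],"translation":[0,0,0],"gripper":1},{"turn":[0,0,0],"translation":[0,0,0],"gripper":1},{"turn":[0,0,0],"translation":[0,0,0],"gripper":1},{"turn":[0,0,0],"translation":[0,0,0],"gripper":1},{"turn":[0,0,0],"translation":[0,0,0],"gripper":1}]'; python3 -c "
from h import *
need(S0+D*.083+[0,0,.172],135,35)"
```

```text
time: 19.95
position: [0.6239, -0.0732, 0.1577]
tool_rot: [-3.141, 0.611, 2.358]
contact_force: [0.6, 0.1, -1.4]
grip_width: 0.563
t 19.95 grasp now [ 0.6163 -0.0656  0.1731] shift units [ 0.03 -0.01  0.05] in final axes [ 0.03 -0.01  0.05] turn units [0.01 0.01 0.02] F [ 0.6  0.1 -1.4] w 49.5 q [-0.17  0.46  1.56 -0.56  0.67 -0.59]
```

Gripped (49.5 mm). I'll lift it 2 mm to centre the bore on the bar, then slide.

```bash
python3 -m crank '[{"turn":[0,0,0],"translation":[-0.05,0,-0.08],"gripper":1},{"turn":[0,0,0],"translation":[0.25,0,-0.18],"gripper":1},{"turn":[0,0,0],"translation":[0.25,0,-0.18],"gripper":1}]'; python3 -c "
from h import *
need(S0+D*.266+[0,0,.175],135,35)"
```

```text
time: 20.2
position: [0.6142, -0.0643, 0.1587]
tool_rot: [-3.14, 0.609, 2.358]
contact_force: [0.8, 0.7, -3.7]
grip_width: 0.566
t 20.2 grasp now [ 0.6066 -0.0567  0.1741] shift units [ 6.93  0.03 -4.89] in final axes [ 6.92  0.02 -4.91] turn units [-0.01 -0.02  0.02] F [ 0.8  0.7 -3.7] w 49.8 q [-0.16  0.45  1.59 -0.57  0.67 -0.57]
```

```bash
python3 -m crank '[{"turn":[0,0,0],"translation":[0.35,0,-0.25],"gripper":1},{"turn":[0,0,0],"translation":[0.4,0,-0.28],"gripper":1},{"turn":[0,0,0],"translation":[0.4,0,-0.28],"gripper":1},{"turn":[0,0,0],"translation":[0.4,0,-0.28],"gripper":1},{"turn":[0,0,0],"translation":[0.4,0,-0.28],"gripper":1}]'; python3 -c "
from h import *
need(S0+D*.266+[0,0,.175],135,35)"
```

```text
time: 20.62
position: [0.5759, -0.0268, 0.1581]
tool_rot: [-3.138, 0.607, 2.358]
contact_force: [0.2, 0.0, -3.0]
grip_width: 0.561
t 20.62 grasp now [ 0.5684 -0.0192  0.1734] shift units [ 4.72  0.05 -3.38] in final axes [ 4.71  0.05 -3.4 ] turn units [-0.03 -0.05  0.02] F [ 0.2  0.  -3. ] w 49.4 q [-0.09  0.4   1.68 -0.63  0.67 -0.46]
```

```bash
python3 -m crank '[{"turn":[-0.02,-0.04,0],"translation":[0.38,0,-0.3],"gripper":1},{"turn":[0,0,0],"translation":[0.4,0,-0.29],"gripper":1},{"turn":[0,0,0],"translation":[0.4,0,-0.29],"gripper":1},{"turn":[0,0,0],"translation":[0.4,0,-0.29],"gripper":1},{"turn":[0,0,0],"translation":[0.4,0,-0.29],"gripper":1}]'; python3 -c "
from h import *
need(S0+D*.266+[0,0,.175],135,35)"
```

```text
time: 21.03
position: [0.5365, 0.0124, 0.1597]
tool_rot: [-3.141, 0.61, 2.359]
contact_force: [0.1, -0.1, -2.8]
grip_width: 0.564
t 21.03 grasp now [0.529 0.02  0.175] shift units [ 2.48  0.06 -1.73] in final axes [ 2.48  0.05 -1.74] turn units [ 0.01 -0.01  0.03] F [ 0.1 -0.1 -2.8] w 49.6 q [-0.01  0.35  1.76 -0.68  0.69 -0.33]
```

```bash
python3 -m crank '[{"turn":[0,0,0],"translation":[0.38,0,-0.27],"gripper":1},{"turn":[0,0,0],"translation":[0.4,0,-0.29],"gripper":1},{"turn":[0,0,0],"translation":[0.4,0,-0.29],"gripper":1},{"turn":[0,0,0],"translation":[0.4,0,-0.29],"gripper":1},{"turn":[0,0,0],"translation":[0.4,0,-0.29],"gripper":1},{"turn":[0,0,0],"translation":[0.4,0,-0.29],"gripper":1},{"turn":[0,0,0],"translation":[0.4,0,-0.29],"gripper":1},{"turn":[0,0,0],"translation":[0.2,0,-0.14],"gripper":1}]'; python3 - <<'E'
from h import *
s=get_state();print(stand(s["position"]-grasp_offset*Rm(s["tool_rot"])[:,2]))
need([.440,.272,.175],135,35)
E
```

```text
time: 21.7
position: [0.4781, 0.0705, 0.1612]
tool_rot: [3.142, 0.611, 2.359]
contact_force: [0.5, 0.2, -2.6]
grip_width: 0.565
[-0.28780232 -0.00137196  0.17652704]
t 21.7 grasp now [0.4705 0.078  0.1765] shift units [ 6.53  5.8  -4.48] in final axes [ 6.55  5.78 -4.49] turn units [ 0.02 -0.    0.03] F [ 0.5  0.2 -2.6] w 49.7 q [ 0.14  0.3   1.85 -0.74  0.74 -0.15]
```

```bash
python3 -m crank '[{"turn":[0,0,0],"translation":[0.7,0.7,-0.5],"gripper":1},{"turn":[0,0,0],"translation":[0.8,0.7,-0.55],"gripper":1},{"turn":[0,0,0],"translation":[0.8,0.7,-0.55],"gripper":1},{"turn":[0,0,0],"translation":[0.8,0.7,-0.55],"gripper":1},{"turn":[0,0,0],"translation":[0.8,0.7,-0.55],"gripper":1},{"turn":[0,0,0],"translation":[0.8,0.7,-0.55],"gripper":1},{"turn":[0,0,0],"translation":[0.8,0.7,-0.55],"gripper":1},{"turn":[0,0,0],"translation":[0.6,0.4,-0.45],"gripper":1}]' && python3 -m crank '[{"turn":[0,0,0],"translation":[0.2,0.2,-0.15],"gripper":1},{"turn":[0,0,0],"translation":[0,0,0],"gripper":1}]'; python3 - <<'E'
from h import *
need([.440,.272,.10],135,35)
c,p,ok=cloud("wrist"); cv2.imwrite("pics/w10.png",c["img"])
q=p[mask(c,"yellow")&ok&(p[...,2]>.05)];print(len(q),np.percentile(q,[0.5,50,99.5],axis=0).round(4).tolist())
E
```

```text
time: 22.37
position: [0.4443, 0.2588, 0.1614]
tool_rot: [3.138, 0.612, 2.353]
contact_force: [0.4, -0.0, -2.8]
grip_width: 0.566
time: 22.53
position: [0.4428, 0.2686, 0.1614]
tool_rot: [3.137, 0.612, 2.357]
contact_force: [0.5, -0.4, -2.9]
grip_width: 0.567
t 22.53 grasp now [0.4351 0.2762 0.1767] shift units [1.94 0.01 3.32] in final axes [1.94 0.02 3.32] turn units [0.06 0.01 0.01] F [ 0.5 -0.4 -2.9] w 49.9 q [ 0.59  0.43  1.62 -0.7   1.07  0.14]
25777 [[0.3703, 0.2655, 0.121], [0.4212, 0.2946, 0.1773], [0.4452, 0.3549, 0.2256]]
```

View pics/w10.png

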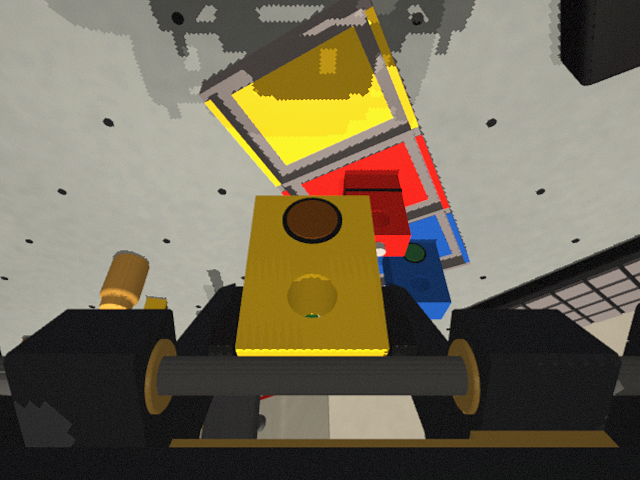

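```bash
python3 -m crank '[{"turn":[0.05,0,0],"translation":[0.2,0,0.75],"gripper":1},{"turn":[0,0,0],"translation":[0.45,0,0.68],"gripper":1},{"turn":[0,0,0],"translation":[0.45,0,0.68],"gripper":1},{"turn":[0,0,0],"translation":[0.45,0,0.68],"gripper":1},{"turn":[0,0,0],"translation":[0.45,0,0.68],"gripper":1},{"turn":[0,0,0],"translation":[0.3,0,0.4],"gripper":1},{"turn":[0,0,0],"translation":[0,0,0],"gripper":1}]'; python3 - <<'E'
from h import *
need([.440,.272,.06],135,35)
c,p,ok=cloud("wrist"); cv2.imwrite("pics/w11.png",c["img"])
q=p[mask(c,"yellow")&ok&(p[...,2]>.045)&(p[...,2]<.12)&(p[...,0]>.4)];print(len(q),np.percentile(q,[0.5,50,99.5],axis=0).round(4).tolist())
E
```

```text
time: 23.17
position: [0.4503, 0.2561, 0.0696]
tool_rot: [3.138, 0.613, 2.348]
contact_force: [-0.0, 0.1, -3.0]
grip_width: 0.565
t 23.17 grasp now [0.4427 0.2637 0.0849] shift units [1.04 0.19 0.79] in final axes [1.03 0.2  0.8 ] turn units [-0.02  0.03 -0.08] F [-0.   0.1 -3. ] w 49.7 q [ 0.56  0.57  1.72 -0.81  0.89  0.32]
17945 [[0.4128, 0.2552, 0.0457], [0.4327, 0.2753, 0.0777], [0.4534, 0.3295, 0.1181]]
```

View pics/w11.png

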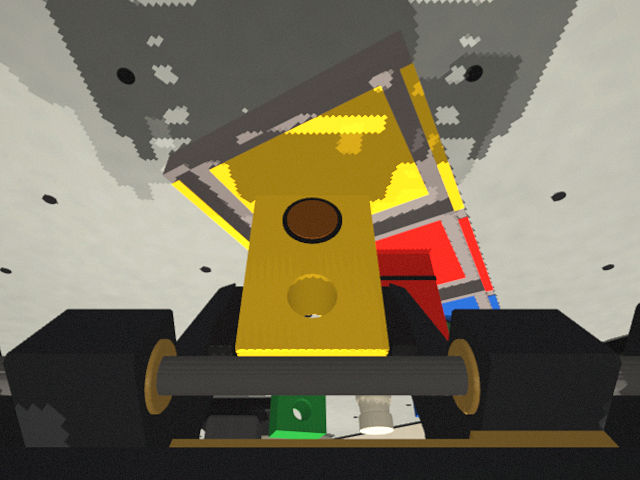

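```bash
python3 -m crank '[{"turn":[0,0,-0.05],"translation":[0.3,0.1,-0.2],"gripper":1},{"turn":[0,0,0],"translation":[0.2,0.05,0.25],"gripper":1},{"turn":[0,0,0],"translation":[0.15,0,0.22],"gripper":1},{"turn":[0,0,0],"translation":[0.12,0,0.16],"gripper":1},{"turn":[0,0,0],"translation":[0,0,0],"gripper":1}]'; python3 -c "
from h import *
need([.440,.272,.06],135,35)"
```

```text
time: 23.63
position: [0.4486, 0.2639, 0.0562]
tool_rot: [3.134, 0.615, 2.348]
contact_force: [0.5, -0.8, -3.5]
grip_width: 0.565
t 23.63 grasp now [0.4409 0.2715 0.0715] shift units [ 0.38 -0.02  0.44] in final axes [ 0.37 -0.02  0.44] turn units [ 0.03  0.05 -0.09] F [ 0.5 -0.8 -3.5] w 49.7 q [ 0.58  0.6   1.72 -0.83  0.87  0.36]
```

```bash
python3 -m crank '[{"turn":[0.03,0.05,-0.05],"translation":[0.13,0,0.19],"gripper":1},{"turn":[0,0,0],"translation":[0.08,0,0.11],"gripper":1},{"turn":[0,0,0],"translation":[0.03,0,0.05],"gripper":1},{"turn":[0,0,0],"translation":[0,0,0],"gripper":1}]'; python3 -c "
from h import *
need([.440,.272,.06],135,35)"
```

```text
time: 23.97
position: [0.4488, 0.264, 0.047]
tool_rot: [3.14, 0.611, 2.353]
contact_force: [-0.6, 0.8, -2.5]
grip_width: 0.563
t 23.97 grasp now [0.4412 0.2716 0.0623] shift units [ 0.11 -0.03  0.06] in final axes [ 0.11 -0.03  0.06] turn units [ 0.   -0.   -0.03] F [-0.6  0.8 -2.5] w 49.6 q [ 0.58  0.61  1.72 -0.84  0.86  0.37]
```

```bash
python3 -m crank '[{"turn":[0,0,0],"translation":[0.03,0,0.05],"gripper":1},{"turn":[0,0,0],"translation":[0.03,0,0.04],"gripper":1}]'; python3 -c "
from h import *
need([.440,.272,.06],135,35)"
```

```text
time: 24.13
position: [0.449, 0.264, 0.0448]
tool_rot: [3.139, 0.611, 2.353]
contact_force: [-0.1, 0.3, -3.5]
grip_width: 0.564
t 24.13 grasp now [0.4414 0.2716 0.0602] shift units [ 0.06 -0.03 -0.03] in final axes [ 0.06 -0.03 -0.03] turn units [ 0.01 -0.   -0.03] F [-0.1  0.3 -3.5] w 49.7 q [ 0.58  0.62  1.73 -0.84  0.85  0.38]
```

```bash
python3 -m crank '[{"turn":[0,0,0],"translation":[0.03,0,0.05],"gripper":1},{"turn":[0,0,0],"translation":[0,0,0],"gripper":1}]'; python3 -c "
from h import *
need([.440,.272,.06],135,35)"
```

```text
time: 24.3
position: [0.4492, 0.264, 0.0438]
tool_rot: [3.139, 0.611, 2.353]
contact_force: [0.1, -0.4, -2.5]
grip_width: 0.567
t 24.3 grasp now [0.4416 0.2716 0.0592] shift units [ 0.03 -0.04 -0.08] in final axes [ 0.03 -0.04 -0.08] turn units [ 0.01  0.   -0.03] F [ 0.1 -0.4 -2.5] w 49.9 q [ 0.58  0.62  1.73 -0.84  0.85  0.38]
```

```bash
python3 -m crank '[{"turn":[0,0,0],"translation":[0.03,0,0.04],"gripper":1},{"turn":[0,0,0],"translation":[0.01,0,0.02],"gripper":1}]'; python3 -c "
from h import *
need([.440,.272,.06],135,35)"
```

```text
time: 24.47
position: [0.4494, 0.2639, 0.0438]
tool_rot: [3.138, 0.613, 2.353]
contact_force: [-2.1, -0.3, 0.4]
grip_width: 0.564
t 24.47 grasp now [0.4418 0.2715 0.0591] shift units [ 0.04 -0.05 -0.08] in final axes [ 0.04 -0.05 -0.08] turn units [ 0.02  0.03 -0.04] F [-2.1 -0.3  0.4] w 49.6 q [ 0.58  0.62  1.73 -0.85  0.85  0.39]
```

The floor has taken the weight (force rose from -3 to +0.4 N), so I'm releasing and backing off along the tool axis.

```bash
python3 -m crank '[{"turn":[0,0,0],"translation":[0,0,0],"gripper":-0.3},{"turn":[0,0,0],"translation":[0,0,0],"gripper":-0.6},{"turn":[0,0,0],"translation":[0,0,0],"gripper":-0.6},{"turn":[0,0,0],"translation":[0,0,0],"gripper":-0.6},{"turn":[0,0,0],"translation":[0,0,0],"gripper":-0.6}]' && python3 -m crank '[{"turn":[0,0,0],"translation":[0,0,-0.4],"gripper":-0.6},{"turn":[0,0,0],"translation":[0,0,-1],"gripper":-0.6},{"turn":[0,0,0],"translation":[0,0,-1],"gripper":-0.6},{"turn":[0,0,0],"translation":[0,0,-1],"gripper":-0.6},{"turn":[0,0,0],"translation":[0,0,-1],"gripper":-0.6},{"turn":[0,0,0],"translation":[0,0,-1],"gripper":-0.6},{"turn":[0,0,0],"translation":[0,0,-1],"gripper":-0.6},{"turn":[0,0,0],"translation":[0,0,-1],"gripper":-0.6}]' && python3 -m crank '[{"turn":[0,0,0],"translation":[0,0,-0.5],"gripper":-0.6},{"turn":[0,0,0],"translation":[0,0,0],"gripper":-0.6},{"turn":[0,0,0],"translation":[0,0,0],"gripper":-0.6}]'; python3 - <<'E'
from h import *
c,p,ok=cloud("wrist"); cv2.imwrite("pics/w12.png",c["img"])
bay={"red":(.536,.244),"yellow":(.446,.270),"blue":(.627,.218)}
for col,(a,b,h) in{"yellow":(.07,.08,.07),"red":(.066,.08,0),"blue":(.07,.08,0)}.items():
    q=p[mask(c,col)&ok&(p[...,2]>a)&(p[...,2]<b)&(np.hypot(p[...,0]-bay[col][0],p[...,1]-bay[col][1])<.07)]
    if len(q)>20: r=cv2.minAreaRect((q[:,:2]*1000).astype(np.float32));print(col,len(q),r,np.median(q[:,2]),np.array(r[0])/1000-bay[col])
c,p,ok=cloud("top"); cv2.imwrite("pics/top12.png",c["img"])
print(get_state())
E
```

```text
time: 24.88
position: [0.4502, 0.2643, 0.0446]
tool_rot: [3.135, 0.614, 2.352]
contact_force: [-0.0, 0.0, -0.2]
grip_width: 0.799
time: 25.55
position: [0.3852, 0.3258, 0.1702]
tool_rot: [-3.139, 0.61, 2.354]
contact_force: [0.4, -0.1, -0.5]
grip_width: 0.799
time: 25.8
position: [0.3794, 0.3326, 0.1833]
tool_rot: [3.136, 0.609, 2.353]
contact_force: [-0.1, 0.5, -0.4]
grip_width: 0.803
yellow 1881 ((441.96429443359375, 272.5728454589844), (49.8262825012207, 36.361507415771484), 45.14188766479492) 0.07300989972050054 [-0.00403571  0.00257285]
red 693 ((531.9995727539062, 250.4970703125), (44.28623962402344, 28.40415382385254), 44.466835021972656) 0.06892371269617587 [-0.00400043  0.00649707]
blue 262 ((626.3978271484375, 210.3486785888672), (23.77785873413086, 36.411251068115234), 52.81440734863281) 0.07289316168139694 [-0.00060217 -0.00765132]
{'time': 25.9, 'joint_positions': array([ 0.76943283,  0.41972855,  1.55577271, -0.65186777,  1.23036644,
        0.23053616]), 'qd': array([-9.21025489e-03,  1.19428972e-02,  3.86772977e-03, -2.88055214e-03,
        8.89383434e-05,  7.25942606e-04]), 'effort': array([ 5.11052962e-01, -4.29142857e+01, -1.90585846e+01, -1.33947853e+00,
        3.71283721e-01, -2.13951955e-02]), 'position': array([0.37959181, 0.33215162, 0.18264563]), 'tool_rot': array([3.13717195, 0.60890282, 2.35325942]), 'contact_force': array([ 0.15214444,  0.08532071, -0.29185538]), 'moment': array([0.10935361, 0.17868473, 0.02849341]), 'grip_width': 0.8025053382117956}
```

View pics/w12.png

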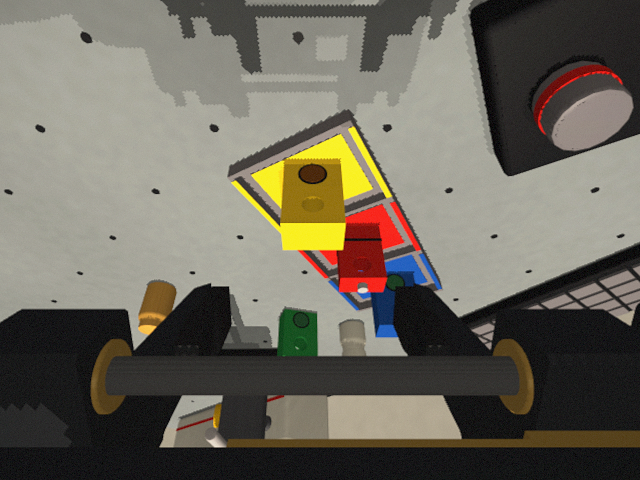

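View pics/top12.png

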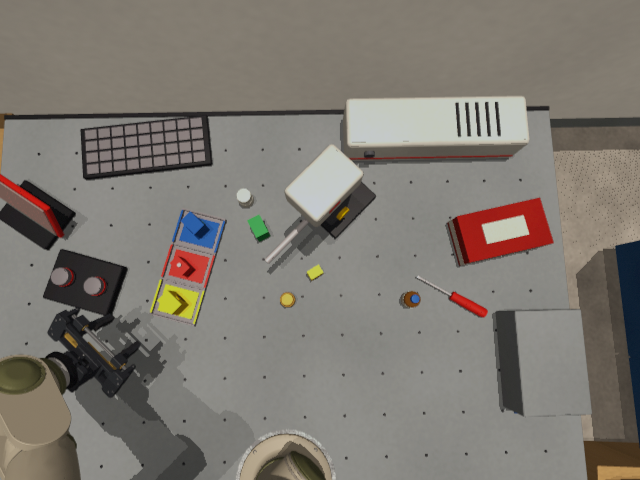

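All three parts stand upright in their own bays: yellow at (178,300), red at (185,265), blue at (195,226) in the top view. The bar is empty, the loose objects sit where they did at the start, and the gripper is clear.

```bash
python3 -c "
from cell import *
print(sign_off())"
```

```text
the job is handed in; nothing more can be done
None
```

I slid the collar off the bar with a vertical grip, then the blue carrier and the yellow carrier, each with the tool leaned 35°. Each part went down on its foot in the bay of its colour. I handed the job in at about 26 s of the 72 s allowed; sign-off gives no verdict.

- **Placing:** the parts stand upright and released. The collar is about 8 mm from its bay centre, yellow about 5 mm and blue about 10 mm (the limit is 43 mm). The measured tops match each part standing on the bay floor.
- **Surroundings:** contact force is about zero with the gripper clear. By eye in the last top view, the bottles, the objective case and the screwdriver have not moved. I had no separate lamp reading, but no force reading suggested I touched it.
- **Checks that were off:** the collar's first touchdown read 38 N at the wrist, so I backed off and set it down again at 7 N. In the final wrist view a finger partly hid the blue carrier, so its position comes from the clear view taken just after I released it.

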